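# Fasten the second draw latch of a transit case with a square key

### The arm

A 7-joint arm with a two-finger parallel gripper is mounted at the origin on a cart in front of the work surface, level with it; the furniture and walls round the work are solid. World frame = base frame: x ahead of the robot, y to its left, z up, the work surface at z = 0. Lengths are in m, angles in degrees, forces in N, time in s.
With the tool pointing down it reaches from about 0.4 to 0.9 m from the base axis. Payload 5.6 kg.
Tool frame: the origin (TCP) lies midway between the tips of the shut fingers; the grasp point (between the pads) lies 19 mm behind it; z points along the fingers, y is the direction in which the jaws open and shut (so a half turn about z gives the same grasp; the last joint's range is limited). The gripper opens to 92 mm and grips with 3 to 60 N. Pads are 20 mm wide; open, the fingers measure 128 mm over their backs; the gripper's body (75 mm by 189 mm) begins 69 mm behind the grasp point.
Start: joints at [65.89, 26.786, -0.665, 91.828, 0.344, 61.387, -3.226], TCP at [0.24, -0.604, 0.215] pointing down, gripper open.
Joint ranges: [-144.91, 144.91], [-17.63, 115.5], [-89.93, 88.59], [15.96, 139.68], [-74.01, 254.01], [8.47, 105.57], [-167.45, 167.45]. Speed limits (degrees/s): [147.25, 147.25, 180, 180, 180, 180, 180].

### API

Orientations are given as a 3x3 rotation matrix whose columns are the frame's x, y, z axes.
In Python, from cell import env gives the robot as it stands. The module is installed in compiled form; this text tells all that it offers.
- The arm moves only by the tool drive_tool, never from a script. Its argument "series" is a list that holds one entry, the list of rows, each a list of 6 numbers: the shift along the tool's x, y, z in cm, then the turn, a rotation vector about the tool's x, y, z in degrees. A call has 1 to 5 rows; each row is the pose to reach, as a shift and turn from the pose commanded when the call began, along the tool's axes at that moment; what a row does not reach only later rows make up. A row lasts 1/12 s, in which the tool goes at most 41.7 mm and 7.16 degrees, less where a joint would pass 70% of its speed; a pose out of reach is approached as far as the arm can. A call with a gripper value outside its range is refused whole. "claw" is the opening in per cent of the stroke, from 0 (shut) to 100 (fully open), set as the call begins (left out, the last holds). The fingers move at their own pace and stop on an object; the grip force is fixed at half the most. Time passes only in rows, so rows that repeat a pose let the fingers close. It gives the time, the measured TCP pose, the force and the opening at its end, in the units of the state.
- env.get_obs(): the state, without advancing time (a new reading comes with each control period).
- env.camera(name): name is "side" or "top"; returns a dict with "frame" (420x560x3 uint8, red, green, blue), "intrinsics" (3x3 intrinsics, pixels), "rvec" (rotation vector, rad) and "tvec" (3), from world to camera coordinates, as OpenCV has them. Camera axes: x right, y down, z forward; pixel columns grow to the right and rows downward; lengths in m; the calibration is good to about 2 mm. A picture is of the moment at which its call begins. There is no depth.
- env.job_done(): hands the job in, once; it reports no verdict.
The state is a dict: "time_s": time; "joints": joint angles; "qd": joint speeds; "joint_efforts": joint torques, N m; "eef_pos": TCP position; "ee_rot": TCP orientation; "ft_force": force on the tool from outside, world axes, zero at the start; "moment": the same for the moment, N m; "gripper_width": finger opening in m.
Only numpy, scipy, OpenCV 4.12 (cv2) and the standard library are available. Lean on these libraries where they do the work, as an engineer would, in place of code of your own. Each camera call takes 0.05 s, during which the arm holds its last target. There are 200 camera calls.

### The job

The grey transit case is only half fastened: the square key still stands in its left-hand latch, which is done up, while the right-hand end of the lid stands proud. Take the key across to the right-hand latch, feel it gently down into the recessed square socket, which has been left at an angle, and turn it clockwise until the lid is drawn down flush. Leave the key standing fully seated in the right-hand latch; do not force the key or lean on the case, and leave the things round about where they are.

Things in the scene. Friction and masses are not known exactly. Their poses are not given: they have to be found in the camera images.
- case: Grey plastic transit case with rubber feet, fixed to the worktop. 180 mm wide (its x), 300 mm long (its y), body 72 mm high, with a 28 mm high lid on it. Origin: centre of its underside. Its +y end is the left-hand end (the end with the key at the start), its -y end is the right-hand end. A folded carrying handle is on its -x side. z up.
- left_socket (a point): Centre of the mouth of the left-hand latch's square socket, 115 mm from the middle of the lid. Built like the right-hand one (11 mm square, 14 mm deep, mouth 8 mm below the lid's top panel); done up and immovable, its flats square with the case. Axes as the lid's (x across the case, y along it to the left, z up), they do not turn with a latch.
- right_socket (a point): Centre of the mouth of the right-hand latch's square socket, 115 mm from the middle of the lid: 11 mm square, 14 mm deep, flat floor. The mouth lies 10.4 mm below the top of the bezel, at the bottom of a round well 26 mm across. Axes as the lid's; they do NOT turn with the latch, whose angle is not measured and must be felt. It rises and falls with the lid.
- lid (a joint): Rocking of the lid about its left-hand end: 0 is fully down, 0.015 rad (the start) is 4 mm proud at the right-hand latch. A springy gasket pushes it up with 6 to 9 N there; a harder push makes it sink. Turned clockwise the latch runs free at first, then draws the lid down (about 0.25 N m), is slack over the last 10 degrees before its stop, and stays where it is left.
- key_bow (a point): Centre of the flat bow (grip) of the loose steel square key, half-way up the bow. The bow is 42 mm wide (key's x), 10 mm thick (key's y) and 30 mm high (key's z); its centre is 58 mm above the tip. z up along the shank while it stands in a latch. At the start the bow's wide side lies across the case, along the case's x.
- key_tip (a point): Centre of the lower end face of the same key. The lowest 20 mm of the key are a 10 mm square shank with a sharp, barely chamfered end (0.2 mm) and flats parallel to the bow's x and y; above it a round neck 14 to 17 mm across up to the bow. Key length 73 mm, mass 90 g. Fully seated, the tip stands on the socket's floor, 14 mm below its mouth.
- lab_timer: White count-down timer, 55x66x34 mm, a bystander. Origin: centre of its underside.
- specimen_jar: White-lidded clear jar, 56 mm across, 72 mm high, a bystander. Origin: centre of its underside.
- scissors: Scissors with blue handles, 87x199x9 mm, lying flat, a bystander. Origin: centre of its underside.
- folding_loupe: Small folding magnifier with a metal shell, 30x43x15 mm, a bystander. Origin: near the centre of its underside.
- right_bezel (a point): Centre of the black ring round the right-hand well, at its top. Home, against a solid stop, this latch's flats are square with the case. At the start it stands 33 to 84 degrees anticlockwise (seen from above) of home; as a square repeats every 90 degrees, its flats thus stand 6 to 57 degrees clockwise of square with the case. Friction about 0.10 N m: a light push with the key does not turn it.
Not all that is in view belongs to the job. Leave any green or purple look-alike of the part that bears key_bow alone.

How it is judged (in metres and radians):
On the way, in this order (a step that is already met when the one before it is completed fails the run):
1. the key has been drawn right out of the left-hand latch (z of key_tip in the frame of left_socket above 0.008 m), for 0.1 s.
2. the key is seated in the right-hand socket with the lid still proud (horizontal distance between key_tip and right_socket below 0.004 m and z of key_tip in the frame of right_socket below -0.009 m and value of joint lid above 0.008 rad), for 0.1 s.
At the end, for the whole second after the job is handed in: The right-hand end of the lid is drawn down by the latch and stays down (lid joint below 0.005 rad, about 1.5 mm proud), and the key, let go and at rest, stands upright (within 0.2 rad) in the right-hand socket, its tip at least 10 mm below the mouth and within 4 mm of its axis (value of joint lid below 0.005 rad and horizontal distance between key_tip and right_socket below 0.004 m and z of key_tip in the frame of right_socket below -0.01 m and angle between key_tip's own z axis and vertical below 0.2 rad and linear speed of key below 0.02 m/s); the robot touches nothing.
It fails at once if the key is pressed on the case or a latch with more than 20 N before it has gone into the square (contact force between key and case above 20 N and z of key_tip in the frame of right_socket above -0.0015 m).
It fails at once if the key is wrenched in a socket: its flats bear on the latch with more than 180 N in all (contact force between key and case above 180 N).
It fails at once if the gripper leans on the case with more than 15 N (contact force between the arm and case above 15 N).
It fails at once if a bystander is moved by more than 30 mm (distance of any of lab_timer, specimen_jar, scissors, folding_loupe from where it was at the start of the episode above 0.03 m).
It also fails if it takes over 64 s, if anything falls off the work surface, if the arm or the gripper's body presses on something with over 40 N, if the wrist force passes 120 N, or if a joint passes its speed limit or range.

## Working session

There is one attempt and no reset: what is moved stays moved. The work goes in short steps, Python scripts to look and compute and a tool call to move; the robot and the scene stay as the last step left them, time stands still between calls to the robot, and variables do not carry over. Pictures are saved under pics/ and viewed, about 8 in all and at most 12, crops included, and the job is handed in when it is done.

Besides the shell and the picture viewer there is one more tool, called after "Call:" by a JSON object that holds its "fn" and its "kwargs". drive_tool: Moves the arm, as the interface text tells. Its arguments: {"type":"object","properties":{"series":{"type":"array"},"claw":{"type":"number"}},"required":["series"]}

```bash
mkdir -p pics; cat > h.py <<'E'
from cell import env
import numpy as np, cv2
def cam(n):
    c=env.camera(n); R=cv2.Rodrigues(np.array(c["rvec"],float))[0]
    return c["frame"],np.array(c["intrinsics"],float),R,np.array(c["tvec"],float).ravel()
def ray(C,uv):
    _,K,R,t=C; d=R.T@np.linalg.solve(K,[uv[0],uv[1],1]); return -R.T@t,d/np.linalg.norm(d)
def onz(C,uv,z):
    o,d=ray(C,uv); return o+d*(z-o[2])/d[2]
def tri(C1,u1,C2,u2):
    o1,d1=ray(C1,u1);o2,d2=ray(C2,u2)
    s=np.linalg.lstsq(np.c_[d1,-d2],o2-o1,rcond=None)[0]
    a=o1+s[0]*d1;b=o2+s[1]*d2; return (a+b)/2,np.linalg.norm(a-b)
def proj(C,p):
    _,K,R,t=C; q=K@(R@np.asarray(p,float)+t); return q[:2]/q[2]
def save(n,f): cv2.imwrite("pics/"+n,f[...,::-1])
E
python3 - <<'E'
from h import *
o=env.get_obs()
for k,v in o.items(): print(k,np.round(v,4).tolist())
for n in("side","top"):
    C=cam(n); save(n+"0.png",C[0]); print(n,C[1].tolist(),(-C[2].T@C[3]).round(3),C[2].round(3).tolist())
E
```

```text
time_s 0.0
joints [65.8922, 26.8357, -0.6643, 91.8813, 0.3433, 61.3864, -3.226]
qd [-0.0833, 0.0522, 0.0533, -0.0529, -0.0204, 0.048, -0.0116]
joint_efforts [0.0008, -52.0572, -0.0123, -24.3748, -0.0566, 0.0173, 0.0002]
eef_pos [0.2395, -0.6037, 0.2136]
ee_rot [[0.9295, 0.3688, -0.0008], [0.3688, -0.9295, 0.0016], [-0.0001, -0.0018, -1.0]]
ft_force [0.6217, -0.1078, 0.1815]
moment [-0.0323, -0.0112, 0.0208]
gripper_width 0.0919
side [[509.5641392076721, 0.0, 280.59863859071504], [0.0, 509.5641392076721, 207.77576678200424], [0.0, 0.0, 1.0]] [0.035 0.701 0.854] [[-0.84, -0.542, -0.004], [-0.309, 0.485, -0.818], [0.445, -0.686, -0.575]]
top [[473.3186736425143, 0.0, 281.68297991343803], [0.0, 473.3186736425143, 205.88242623855393], [0.0, 0.0, 1.0]] [ 0.415 -0.182  1.217] [[-0.023, -1.0, -0.009], [-0.985, 0.025, -0.173], [0.173, 0.005, -0.985]]
```

View pics/side0.png

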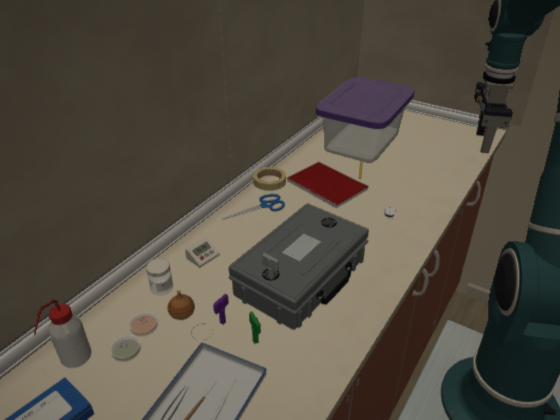

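View pics/top0.png

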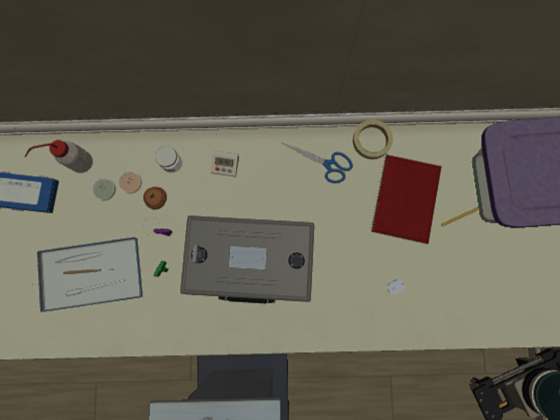

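Side view: the case is in the middle. The steel key stands in the left latch at about (270,263), or (200,254) in the top view. The right well is at side (329,222), top (296,260). The green key (255,326) and the purple key (221,308) are decoys lying on the worktop; the grey key standing in the case fits the description. I'll confirm it in one enlarged crop.

```bash
python3 - <<'E'
from h import *
s=cam("side"); t=cam("top")
a=cv2.resize(s[0][235:300,235:310],None,fx=5.2,fy=5.2,interpolation=cv2.INTER_CUBIC)
b=cv2.resize(t[0][210:305,175:320],None,fx=5.4,fy=5.4,interpolation=cv2.INTER_CUBIC)
c=cv2.resize(s[0][205:240,300:355],None,fx=7,fy=7,interpolation=cv2.INTER_CUBIC)
m=np.zeros((340+0,800,3),np.uint8)
h=np.hstack([a[:338],c[:245].copy() if 0 else np.vstack([c,np.zeros((338-c.shape[0],c.shape[1],3),np.uint8)])])
save("crop1.png",np.clip(h*1.6,0,255).astype(np.uint8)); save("crop2.png",np.clip(b*1.5,0,255).astype(np.uint8)); print(h.shape,b.shape)
E
```

```text
(338, 775, 3) (513, 783, 3)
```

View pics/crop1.png

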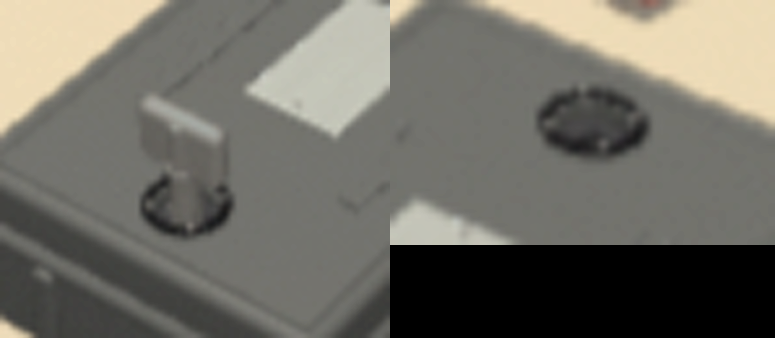

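View pics/crop2.png

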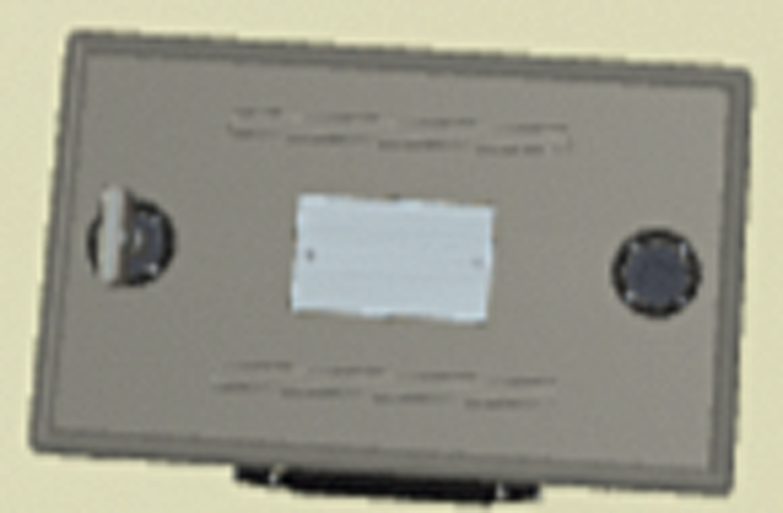

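Confirmed: the bare-steel key stands in the left well (crop 1: bow at (183,135), bezel at (186,205)), and the right well is empty (top crop: (656,272)). Next I'll measure the bezels and bow.

```bash
python3 - <<'E'
from h import *
s=cam("side"); t=cam("top")
def dark(C,x0,x1,y0,y1,th):
    g=cv2.cvtColor(C[0],cv2.COLOR_RGB2GRAY)[y0:y1,x0:x1]
    m=(g<th).astype(np.uint8)
    c=max(cv2.findContours(m,cv2.RETR_EXTERNAL,cv2.CHAIN_APPROX_NONE)[0],key=cv2.contourArea)
    e=cv2.fitEllipse(cv2.convexHull(c)); return np.array(e[0])+[x0,y0],np.round(e[1],1),g.min(),np.median(g)
for n,C,L,R in(("side",s,(255,288,262,286),(312,346,208,238)),("top",t,(186,212,240,268),(284,310,246,275))):
    g=cv2.cvtColor(C[0],cv2.COLOR_RGB2GRAY)
    for b in(L,R):
        md=np.median(g[b[2]:b[3],b[0]:b[1]]); print(n,dark(C,*b,md*0.72))
sR=dark(s,312,346,208,238,50)
# bow bright top edge in top view / lid outline
g=cv2.cvtColor(t[0],cv2.COLOR_RGB2GRAY)
print(g[238:270:2,188:212:1])
hsv=cv2.cvtColor(t[0],cv2.COLOR_RGB2HSV)
m=((g<125)).astype(np.uint8); m[:205]=0;m[310:]=0;m[:,:170]=0;m[:,330:]=0
m=cv2.morphologyEx(m,cv2.MORPH_OPEN,np.ones((45,45)))
c=max(cv2.findContours(m,cv2.RETR_EXTERNAL,cv2.CHAIN_APPROX_NONE)[0],key=cv2.contourArea)
r=cv2.minAreaRect(c); B=cv2.boxPoints(r); print(r)
P=np.array([onz(t,p,0.095)for p in B]);print(P.round(4),[np.linalg.norm(P[i]-P[i-1]).round(4) for i in range(4)])
for i in range(4):
    d=P[i]-P[i-1];print(np.degrees(np.arctan2(d[1],d[0])).round(2))
E
```

```text
side (array([270.32330608, 274.16424656]), array([11.9, 17.7]), np.uint8(17), np.float64(71.0))
side (array([328.45727158, 222.2419138 ]), array([ 9.9, 15.4]), np.uint8(20), np.float64(72.0))
top (array([200.00548458, 254.39601612]), array([13.1, 16.5]), np.uint8(19), np.float64(87.0))
top (array([296.04877663, 260.0541954 ]), array([16.1, 16.3]), np.uint8(21), np.float64(94.0))
[[ 78  78  85  88  88  88  88  88  87  88  87  88  87  88  89  88  88  88
   88  88  88  89  89  88]
 [ 75  76  86  88  87  87  87  88  88  86  88  87  89  87  89  86  88  88
   88  89  89  88  88  89]
 [ 74  84  87  87  88  87  88  87  88  87  88  89  88  88  88  89  90  89
   88  89  89  88  89  89]
 [ 73  84  87  88  87  78  93  93  91  81  86  89  90  90  90  88  87  89
   88  88  90  89  90  88]
 [ 73  85  88  87  88  89 103 109 104  67  49  55  74  79  88  89  89  89
   89  89  88  88  89  90]
 [ 76  87  87  88  87 101 107 109 102  64  47  42  27  25  22  32  64  86
   90  89  90  90  89  88]
 [ 76  86  88  87  70  98 108 108  97  59  45  48  47  54  51  64  56  35
   61  87  91  90  89  90]
 [ 85  89  
[... 449 characters left out ...]
0  50  71  52  71
   88  90  90  89  88  89]
 [ 86  87  88  86  85  84  75  66  50  45  33  27  38  42  64  76  87  89
   90  88  88  88  88  89]
 [ 87  87  86  89  86  87  87  88  89  88  89  90  89  89  89  89  88  88
   87  88  89  89  88  89]
 [ 87  88  86  87  86  87  87  87  87  88  89  88  87  89  88  88  88  89
   88  88  88  88  88  88]
 [ 87  88  87  87  87  88  87  86  87  88  89  87  88  86  87  88  88  87
   88  88  88  87  88  87]]
((289.0, 261.0), (78.0, 46.0), 90.0)
[[ 0.5746 -0.1379  0.095 ]
 [ 0.5718 -0.248   0.095 ]
 [ 0.3889 -0.2417  0.095 ]
 [ 0.3914 -0.1347  0.095 ]] [np.float64(0.1832), np.float64(0.1101), np.float64(0.183), np.float64(0.107)]
-1.01
-91.42
178.02
88.67
```

```bash
python3 - <<'E'
from h import *
s=cam("side"); t=cam("top")
R,e=tri(s,(328.46,222.24),t,(296.05,260.05));print("R",R,e)
print("R top@.106",onz(t,(296.05,260.05),.106),"side",onz(s,(328.46,222.24),.106))
L=onz(t,(199.0,254.6),.1025);print("L",L, onz(s,(270.3,274.2),.1025))
for p in((195.2,244.5),(194.7,252.4),(194.4,261)): print("bow top",onz(t,p,.151))
# fit lid edges: outer lid outline on top image, threshold
g=cv2.cvtColor(t[0],cv2.COLOR_RGB2GRAY); hsv=cv2.cvtColor(t[0],cv2.COLOR_RGB2HSV)
def edge_rows(x,y0,y1): 
    d=np.diff(cv2.GaussianBlur(g,(3,3),0)[y0:y1,x].astype(int)); return y0+np.argmin(d)+.5
xs=np.arange(195,308,3); ys=[edge_rows(x,208,226) for x in xs]
k=np.polyfit(xs,ys,1); print("far edge",k, np.std(np.polyval(k,xs)-ys))
a=onz(t,(195,np.polyval(k,195)),.1);b=onz(t,(308,np.polyval(k,308)),.1);d=a-b;print("y axis heading",np.degrees(np.arctan2(d[1],d[0])))
d=L-R;print("bezel line heading",np.degrees(np.arctan2(d[1],d[0])),np.linalg.norm(d))
E
```

```text
R [ 0.48232088 -0.20675375  0.10387711] 0.0014130372298062361
R top@.106 [ 0.48154917 -0.20699663  0.106     ] side [ 0.48171518 -0.2039348   0.106     ]
L [0.49998841 0.02075285 0.1025    ] [0.50014428 0.02526084 0.1025    ]
bow top [0.51926513 0.02067878 0.151     ]
bow top [0.5014739  0.02165902 0.151     ]
bow top [0.48220926 0.02217043 0.151     ]
far edge [5.48200022e-02 2.04688642e+02] 0.2888936683342068
y axis heading 85.41243814294891
bezel line heading 85.55948223758105 0.22819573475043461
```

```bash
cat >> h.py <<'E'
from scipy.spatial.transform import Rotation as Ro
def down(h):  # tool pointing down, tool x heading h deg
    c,s=np.cos(np.radians(h)),np.sin(np.radians(h)); return np.array([[c,s,0],[s,-c,0],[0,0,-1.]])
def plan(p1,h1,calls=1,p0=None,h0=None,n=5,sgn=None):
    o=env.get_obs(); p0=np.array(o["eef_pos"] if p0 is None else p0); R0=np.array(o["ee_rot"])
    if h0 is None: h0=np.degrees(np.arctan2(R0[1,0],R0[0,0]))
    print("from",p0.round(4),round(h0,2)); 
    R=R0
    for k in range(calls):
        a=p0+(np.array(p1)-p0)*k/calls; b=p0+(np.array(p1)-p0)*(k+1)/calls
        Rb=down(h0+(h1-h0)*(k+1)/calls)
        sh=R.T@(b-a)*100; rv=np.degrees((Ro.from_matrix(R).inv()*Ro.from_matrix(Rb)).as_rotvec()); R=Rb
        print(k,[[float(x) for x in np.r_[sh,rv].round(2)*1]])
E
python3 -c "
from h import *
plan([.5005,.0225,.22],175.5,5)"
```

```text
from [ 0.2397 -0.6041  0.2145] 21.64
0 [[9.47, -9.73, -0.11, -0.01, 0.0, -30.77]]
1 [[13.11, -3.51, -0.11, 0.0, 0.0, -30.77]]
2 [[13.06, 3.69, -0.11, 0.0, 0.0, -30.77]]
3 [[9.34, 9.86, -0.11, 0.0, 0.0, -30.77]]
4 [[2.98, 13.24, -0.11, 0.0, 0.0, -30.77]]
```

Call:
{"fn": "drive_tool", "kwargs": {"series": [[[1.9,-1.95,0,0,0,-6.15],[3.8,-3.9,0,0,0,-12.3],[5.7,-5.85,-0.1,0,0,-18.5],[7.6,-7.8,-0.1,0,0,-24.6],[9.47,-9.73,-0.11,0,0,-30.77]]], "claw": 100}}

```text
time_s: 0.82
eef_pos: [0.2923, -0.4776, 0.2158]
ee_rot: [[0.606, 0.796, 0.0], [0.796, -0.606, -0.0], [-0.0, 0.0, -1.0]]
ft_force: [-0.3, -0.0, -1.0]
gripper_width: 0.0916
```

Call:
{"fn": "drive_tool", "kwargs": {"series": [[[2.6,-0.7,0,0,0,-6.15],[5.2,-1.4,0,0,0,-12.3],[7.9,-2.1,-0.1,0,0,-18.5],[10.5,-2.8,-0.1,0,0,-24.6],[13.11,-3.51,-0.11,0,0,-30.77]]]}}

```text
time_s: 1.23
eef_pos: [0.3444, -0.3524, 0.2171]
ee_rot: [[0.114, 0.994, 0.0], [0.994, -0.114, -0.001], [-0.001, 0.0, -1.0]]
ft_force: [0.7, -0.0, 0.7]
gripper_width: 0.0916
```

Call:
{"fn": "drive_tool", "kwargs": {"series": [[[2.6,0.7,0,0,0,-6.15],[5.2,1.5,0,0,0,-12.3],[7.9,2.2,-0.1,0,0,-18.5],[10.5,3.0,-0.1,0,0,-24.6],[13.06,3.69,-0.11,0,0,-30.77]]]}}

```text
time_s: 1.65
eef_pos: [0.3967, -0.227, 0.2182]
ee_rot: [[-0.411, 0.912, 0.001], [0.912, 0.411, -0.001], [-0.001, 0.0, -1.0]]
ft_force: [1.5, -0.0, -0.1]
gripper_width: 0.0919
```

Call:
{"fn": "drive_tool", "kwargs": {"series": [[[1.9,2.0,0,0,0,-6.15],[3.8,4.0,0,0,0,-12.3],[5.6,5.9,-0.1,0,0,-18.5],[7.5,7.9,-0.1,0,0,-24.6],[9.34,9.86,-0.11,0,0,-30.77]]]}}

```text
time_s: 2.07
eef_pos: [0.4488, -0.1017, 0.2193]
ee_rot: [[-0.819, 0.573, 0.001], [0.573, 0.819, -0.001], [-0.001, -0.0, -1.0]]
ft_force: [0.5, -0.4, 0.1]
gripper_width: 0.0919
```

Call:
{"fn": "drive_tool", "kwargs": {"series": [[[0.6,2.8,0,0,0,-6.15],[1.2,5.6,0,0,0,-12.3],[1.8,8.4,-0.1,0,0,-18.5],[2.4,11.2,-0.1,0,0,-24.6],[2.98,13.24,-0.11,0,0,-30.77]]]}}

```text
time_s: 2.48
eef_pos: [0.5014, 0.0248, 0.2205]
ee_rot: [[-0.997, 0.072, 0.001], [0.072, 0.997, 0.001], [-0.001, 0.001, -1.0]]
ft_force: [-0.8, 0.1, -0.3]
gripper_width: 0.092
```

```bash
python3 -c "
from h import *
plan([.5005,.0225,.119],175.5,1); print(env.get_obs()['joints'],env.get_obs()['time_s'])"
```

```text
from [0.5014 0.0248 0.2205] 175.86
0 [[0.09, -0.24, 10.15, 0.04, 0.07, 0.36]]
[ 32.11588575  18.38388542 -45.8422891  109.67598849  15.42445659
  58.15521531  65.37290635] 2.4833
```

Call:
{"fn": "drive_tool", "kwargs": {"series": [[[0.1,-0.24,2.1,0,0,0.36],[0.1,-0.24,4.2,0,0,0.36],[0.1,-0.24,6.3,0,0,0.36],[0.1,-0.24,8.4,0,0,0.36],[0.1,-0.24,10.1,0,0,0.36]]]}}

```text
time_s: 2.9
eef_pos: [0.4989, 0.0199, 0.1177]
ee_rot: [[-0.996, 0.085, -0.001], [0.085, 0.996, -0.0], [0.001, -0.0, -1.0]]
ft_force: [-0.1, -0.5, 0.3]
gripper_width: 0.0919
```

Call:
{"fn": "drive_tool", "kwargs": {"series": [[[0,0,0,0,0,0],[0,0,0,0,0,0],[0,0,0,0,0,0],[0,0,0,0,0,0],[0,0,0,0,0,0]]], "claw": 30}}

```text
time_s: 3.32
eef_pos: [0.5001, 0.0201, 0.1202]
ee_rot: [[-0.996, 0.085, 0.002], [0.085, 0.996, -0.0], [-0.002, -0.0, -1.0]]
ft_force: [0.5, 0.8, 0.1]
gripper_width: 0.0608
```

```bash
python3 - <<'E'
from h import *
s=cam("side");t=cam("top")
a=cv2.resize(s[0][225:295,230:310],None,fx=5,fy=5,interpolation=cv2.INTER_CUBIC)
b=cv2.resize(t[0][220:290,160:240],None,fx=5,fy=5,interpolation=cv2.INTER_CUBIC)
save("g1.png",np.clip(np.hstack([a,b])*1.6,0,255).astype(np.uint8))
o=env.get_obs();print(o["eef_pos"],o["ft_force"],o["gripper_width"])
E
```

```text
[0.49983823 0.02000921 0.11987942] [ 0.47951408  0.57044929 -0.30269635] 0.05250573033545262
```

View pics/g1.png

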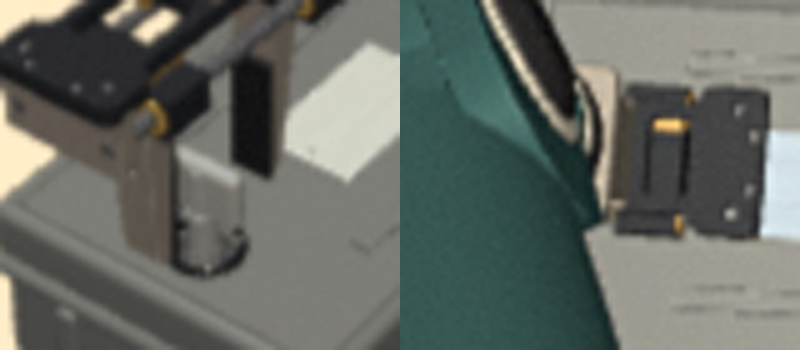

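The crop shows the bow (at about (210,190)) standing between the open fingers. I'll shift 2.5 mm in +y and close in stages, watching the side force.

Call:
{"fn": "drive_tool", "kwargs": {"series": [[[0,0.12,0,0,0,0],[0,0.25,0,0,0,0],[0,0.25,0,0,0,0],[0,0.25,0,0,0,0],[0,0.25,0,0,0,0]]], "claw": 20}}

```text
time_s: 3.83
eef_pos: [0.4995, 0.0227, 0.119]
ee_rot: [[-0.996, 0.085, -0.0], [0.085, 0.996, -0.0], [0.0, -0.0, -1.0]]
ft_force: [-0.9, -0.8, 0.5]
gripper_width: 0.0197
```

```bash
python3 - <<'E'
from h import *
s=cam("side")
o=env.get_obs();print(o["eef_pos"],o["ft_force"],o["gripper_width"])
# nearest-face check: project expected positions
P=np.array([o["eef_pos"][0],o["eef_pos"][1],.151]);print(proj(s,P))
save("g2.png",np.clip(cv2.resize(s[0][235:295,245:305],None,fx=8,fy=8,interpolation=cv2.INTER_CUBIC)*1.6,0,255).astype(np.uint8))
E
```

```text
[0.49950006 0.02265899 0.11901281] [-0.27547553  0.595266    0.16681646] 0.018747426411518935
[270.88962729 256.54257664]
```

View pics/g2.png

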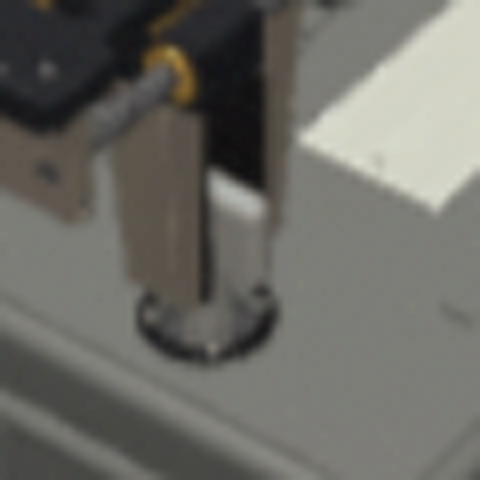

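The bow sits freely between the pads at about (235,210). I'll close further.

Call:
{"fn": "drive_tool", "kwargs": {"series": [[[0,0,0,0,0,0],[0,0,0,0,0,0],[0,0,0,0,0,0]]], "claw": 16}}

```text
time_s: 4.13
eef_pos: [0.4995, 0.0226, 0.119]
ee_rot: [[-0.996, 0.085, -0.0], [0.085, 0.996, -0.0], [0.0, -0.0, -1.0]]
ft_force: [0.4, -0.6, -0.9]
gripper_width: 0.0153
```

Call:
{"fn": "drive_tool", "kwargs": {"series": [[[0,0,0,0,0,0],[0,0,0,0,0,0],[0,0,0,0,0,0]]]}}

```text
time_s: 4.38
eef_pos: [0.4995, 0.0226, 0.119]
ee_rot: [[-0.996, 0.085, -0.0], [0.085, 0.996, -0.0], [0.0, -0.0, -1.0]]
ft_force: [0.4, -0.6, 0.0]
gripper_width: 0.0146
```

Call:
{"fn": "drive_tool", "kwargs": {"series": [[[0,0,0,0,0,0],[0,0,0,0,0,0],[0,0,0,0,0,0]]], "claw": 14}}

```text
time_s: 4.63
eef_pos: [0.4995, 0.0226, 0.119]
ee_rot: [[-0.996, 0.085, -0.0], [0.085, 0.996, -0.0], [0.0, -0.0, -1.0]]
ft_force: [-0.4, 0.8, -0.1]
gripper_width: 0.0134
```

Call:
{"fn": "drive_tool", "kwargs": {"series": [[[0,0,0,0,0,0],[0,0,0,0,0,0]]]}}

```text
time_s: 4.8
eef_pos: [0.4995, 0.0226, 0.119]
ee_rot: [[-0.996, 0.085, -0.0], [0.085, 0.996, -0.0], [0.0, -0.0, -1.0]]
ft_force: [0.6, -0.1, -1.3]
gripper_width: 0.0136
```

Call:
{"fn": "drive_tool", "kwargs": {"series": [[[0,0,0,0,0,0],[0,0,0,0,0,0],[0,0,0,0,0,0]]], "claw": 13}}

```text
time_s: 5.05
eef_pos: [0.4995, 0.0226, 0.119]
ee_rot: [[-0.996, 0.085, -0.0], [0.085, 0.996, -0.0], [0.0, -0.0, -1.0]]
ft_force: [0.4, -0.1, -0.5]
gripper_width: 0.0132
```

Call:
{"fn": "drive_tool", "kwargs": {"series": [[[0,0,0,0,0,0],[0,0,0,0,0,0],[0,0,0,0,0,0]]], "claw": 12.3}}

```text
time_s: 5.3
eef_pos: [0.4995, 0.0226, 0.119]
ee_rot: [[-0.996, 0.085, -0.0], [0.085, 0.996, -0.0], [0.0, -0.0, -1.0]]
ft_force: [0.4, -0.2, -1.0]
gripper_width: 0.0135
```

```bash
python3 -c "
from h import *
o=env.get_obs();print(o['eef_pos'],o['ft_force'],o['moment'],o['gripper_width'])"
```

```text
[0.49948575 0.0226057  0.11904125] [ 0.38265292 -0.22624941 -0.97782719] [ 0.05749706 -0.15871632  0.00693531] 0.013486668538883391
```

Call:
{"fn": "drive_tool", "kwargs": {"series": [[[0,0,0,0,0,0],[0,0,0,0,0,0],[0,0,0,0,0,0]]], "claw": 11.5}}

```text
time_s: 5.55
eef_pos: [0.4995, 0.0226, 0.1191]
ee_rot: [[-0.996, 0.085, -0.0], [0.085, 0.996, -0.0], [0.0, -0.0, -1.0]]
ft_force: [-0.2, -0.1, 0.4]
gripper_width: 0.0132
```

```bash
python3 -c "
from h import *
for i in range(4):
  env.camera('top')
  o=env.get_obs();print(o['ft_force'].round(2) if hasattr(o['ft_force'],'round') else o['ft_force'],o['moment'],o['gripper_width'],o['joint_efforts'])"
```

```text
[ 0.69 -0.27 -0.8 ] [ 0.0608998  -0.13067971  0.01363491] 0.01350069508353923 [-2.44549342e-02 -3.93601084e+01 -7.27303907e+00 -1.87588781e+01
 -2.12069135e-02  6.22216822e-02  5.60673436e-05]
[-0.77  0.35 -1.14] [ 0.02185609 -0.11942819  0.00133894] 0.01362092679957445 [-2.36051838e-02 -3.93633163e+01 -7.27327734e+00 -1.87608451e+01
 -2.10578623e-02  6.21940778e-02  5.59186446e-05]
[ 0.46 -0.92 -1.64] [ 0.07859597 -0.11274512 -0.04822181] 0.013189553365897399 [-2.52878194e-02 -3.93671107e+01 -7.27523044e+00 -1.87632358e+01
 -2.11061665e-02  6.21598866e-02  4.75226011e-05]
[ 0.7  -0.47 -1.58] [ 0.08938658 -0.08147317  0.01440917] 0.01338797703634368 [-2.38953077e-02 -3.93676794e+01 -7.27432653e+00 -1.87648720e+01
 -2.09469436e-02  6.23898930e-02  8.46441048e-05]
```

Call:
{"fn": "drive_tool", "kwargs": {"series": [[[0,0,0,0,0,0],[0,0,0,0,0,0]]], "claw": 9.5}}

```text
time_s: 5.92
eef_pos: [0.4995, 0.0226, 0.119]
ee_rot: [[-0.996, 0.085, -0.0], [0.085, 0.996, -0.0], [0.0, -0.0, -1.0]]
ft_force: [-0.2, 1.4, -0.4]
gripper_width: 0.0133
```

Call:
{"fn": "drive_tool", "kwargs": {"series": [[[0,0,0,0,0,0],[0,0,0,0,0,0]]], "claw": 7}}

```text
time_s: 6.08
eef_pos: [0.4995, 0.0226, 0.1191]
ee_rot: [[-0.996, 0.085, -0.0], [0.085, 0.996, -0.0], [0.0, -0.0, -1.0]]
ft_force: [0.5, -0.6, -0.1]
gripper_width: 0.0136
```

```bash
python3 -c "
from h import *
o=env.get_obs();print(o['eef_pos'],o['ft_force'],o['moment'],o['gripper_width'])
s=cam('side')
save('g3.png',np.clip(cv2.resize(s[0][235:295,245:305],None,fx=8,fy=8,interpolation=cv2.INTER_CUBIC)*1.6,0,255).astype(np.uint8))"
```

```text
[0.49951143 0.02261986 0.11905298] [ 0.50673357 -0.58582244 -0.10935269] [ 0.03529171 -0.14090832 -0.02037654] 0.013572327598126637
```

View pics/g3.png

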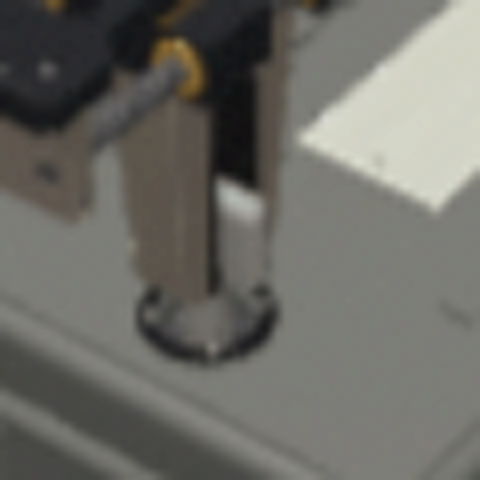

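The fingers stop at 13.4 mm with almost no net force, so the hold is central. I'll close fully and lift a little.

Call:
{"fn": "drive_tool", "kwargs": {"series": [[[0,0,0,0,0,0],[0,0,0,0,0,0],[0,0,0,0,0,0]]], "claw": 0}}

```text
time_s: 6.38
eef_pos: [0.4995, 0.0226, 0.119]
ee_rot: [[-0.996, 0.085, -0.0], [0.085, 0.996, -0.0], [0.0, -0.0, -1.0]]
ft_force: [-0.1, 0.2, 0.2]
gripper_width: 0.0135
```

Call:
{"fn": "drive_tool", "kwargs": {"series": [[[0,0,-0.05,0,0,0],[0,0,-0.1,0,0,0],[0,0,-0.2,0,0,0],[0,0,-0.3,0,0,0],[0,0,-0.3,0,0,0]]]}}

```text
time_s: 6.8
eef_pos: [0.4997, 0.0226, 0.1223]
ee_rot: [[-0.996, 0.085, 0.0], [0.085, 0.996, -0.0], [-0.0, -0.0, -1.0]]
ft_force: [0.8, -0.3, -0.5]
gripper_width: 0.0136
```

```bash
python3 -c "
from h import *
o=env.get_obs();print(o['eef_pos'],o['ft_force'],o['moment'],o['gripper_width'])"
```

```text
[0.4996558  0.02263716 0.12228201] [ 0.84650403 -0.27441154 -0.47378103] [ 0.10057875 -0.17048894  0.03898416] 0.013553894551278265
```

Call:
{"fn": "drive_tool", "kwargs": {"series": [[[0,0,-0.4,0,0,0],[0,0,-0.8,0,0,0],[0,0,-1.2,0,0,0],[0,0,-1.6,0,0,0],[0,0,-2.0,0,0,0]]]}}

```text
time_s: 7.22
eef_pos: [0.4997, 0.0226, 0.1427]
ee_rot: [[-0.996, 0.085, 0.0], [0.085, 0.996, -0.0], [-0.0, -0.0, -1.0]]
ft_force: [0.6, 0.0, -1.1]
gripper_width: 0.0135
```

Call:
{"fn": "drive_tool", "kwargs": {"series": [[[0,0,-0.6,0,0,0],[0,0,-1.2,0,0,0],[0,0,-1.8,0,0,0],[0,0,-2.4,0,0,0],[0,0,-3.0,0,0,0]]]}}

```text
time_s: 7.63
eef_pos: [0.4996, 0.0227, 0.1728]
ee_rot: [[-0.996, 0.085, 0.0], [0.085, 0.996, -0.0], [-0.0, -0.0, -1.0]]
ft_force: [-0.4, -1.1, -0.6]
gripper_width: 0.0135
```

```bash
python3 - <<'E'
from h import *
s=cam("side");
o=env.get_obs();print(o['eef_pos'],o['ft_force'],o['moment'],o['gripper_width'])
save('g4.png',np.clip(cv2.resize(s[0][195:295,225:325],None,fx=5.5,fy=5.5,interpolation=cv2.INTER_CUBIC)*1.6,0,255).astype(np.uint8))
p=np.array(o['eef_pos']); print("tip expected at",proj(s,p-[0,0,.041]), "shank top", proj(s,p-[0,0,.021]))
E
```

```text
[0.50031319 0.02277118 0.1738121 ] [ 0.1498089  -0.32004299  0.38219696] [ 0.01834922 -0.18659635  0.04405115] 0.013069532071975778
tip expected at [270.66713142 262.9424989 ] shank top [270.52723929 255.78128042]
```

View pics/g4.png

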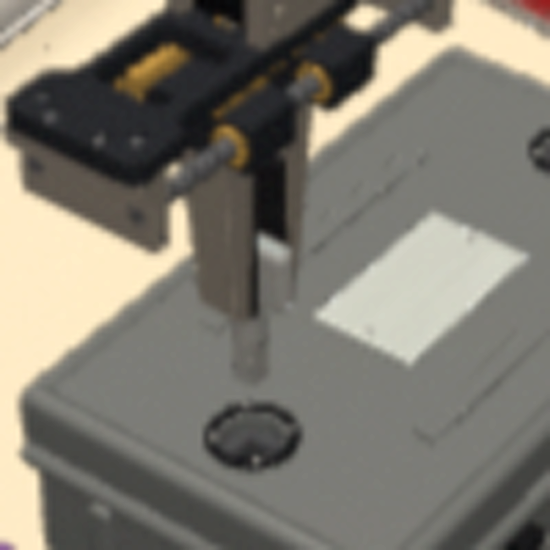

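The key is held upright: tip at about (270,264), where it was predicted. The left well is now clear at (271,274), so I'll re-measure the vector from the left bezel to the right one. The left socket is now known from the grasp.

```bash
python3 - <<'E'
from h import *
s=cam("side"); g=cv2.cvtColor(s[0],cv2.COLOR_RGB2GRAY)
def dark(x0,x1,y0,y1):
    q=g[y0:y1,x0:x1]; m=(q<52).astype(np.uint8)
    c=np.vstack([k for k in cv2.findContours(m,cv2.RETR_EXTERNAL,cv2.CHAIN_APPROX_NONE)[0] if cv2.contourArea(k)>3])
    e=cv2.fitEllipse(cv2.convexHull(c)); return np.array(e[0])+[x0,y0],e[1]
l,el=dark(258,284,266,286); r,er=dark(312,346,208,238); print(l,el,r,er)
L=onz(s,l,.1024);Rr=onz(s,r,.1064);d=Rr-L;print(L,Rr,d,np.linalg.norm(d[:2]),np.degrees(np.arctan2(d[1],d[0])))
u=d[:2]/np.linalg.norm(d[:2]);T=np.array([.4996,.0226])+.23*u;print("R in robot frame",T)
plan([T[0],T[1],.1735],175.1,2)
E
```

```text
[270.52605534 273.92324448] (12.138766288757324, 17.399383544921875) [328.53119659 222.0165596 ] (9.439201354980469, 15.170869827270508)
[0.50028248 0.02417599 0.1024    ] [ 0.48176645 -0.20435304  0.1064    ] [-0.01851603 -0.22852903  0.004     ] 0.22927791296164748 -94.63213787675454
R in robot frame [ 0.48102566 -0.20664876]
from [0.5002 0.0227 0.1732] 175.13
0 [[-0.02, -11.51, -0.01, -0.0, 0.12, 0.01]]
1 [[-0.02, -11.51, -0.01, 0.0, 0.0, 0.01]]
```

Call:
{"fn": "drive_tool", "kwargs": {"series": [[[0,-2.3,0,0,0,0],[0,-4.6,0,0,0,0],[0,-6.9,0,0,0,0],[0,-9.2,0,0,0,0],[0,-11.5,0,0,0,0]]]}}

```text
time_s: 8.15
eef_pos: [0.4894, -0.093, 0.1719]
ee_rot: [[-0.996, 0.085, -0.0], [0.085, 0.996, -0.0], [0.0, -0.0, -1.0]]
ft_force: [-0.8, -0.7, -1.2]
gripper_width: 0.0137
```

Call:
{"fn": "drive_tool", "kwargs": {"series": [[[0,-2.3,0,0,0,2],[0,-4.6,0,0,0,4],[0,-6.9,0,0,0,6],[0,-9.2,0,0,0,8],[0,-11.5,0,0,0,10]]]}}

```text
time_s: 8.57
eef_pos: [0.4796, -0.2077, 0.1719]
ee_rot: [[-0.966, 0.258, -0.0], [0.258, 0.966, 0.0], [0.0, -0.0, -1.0]]
ft_force: [-0.2, 0.9, -1.4]
gripper_width: 0.0136
```

Call:
{"fn": "drive_tool", "kwargs": {"series": [[[0,0,0,0,0,0],[0,0,0,0,0,0],[0,0,0.3,0,0,0],[0,0,0.6,0,0,0],[0,0,0.8,0,0,0]]]}}

```text
time_s: 8.98
eef_pos: [0.48, -0.2053, 0.1636]
ee_rot: [[-0.967, 0.254, -0.001], [0.254, 0.967, 0.0], [0.001, 0.0, -1.0]]
ft_force: [-0.2, -0.4, -1.5]
gripper_width: 0.0135
```

```bash
python3 - <<'E'
from h import *
s=cam("side"); t=cam("top")
o=env.get_obs();print(o['eef_pos'],o['ft_force'],o['moment'],o['gripper_width'])
save('g5.png',np.clip(cv2.resize(s[0][165:245,285:365],None,fx=6,fy=6,interpolation=cv2.INTER_CUBIC)*1.6,0,255).astype(np.uint8))
p=np.array(o['eef_pos']);print(proj(s,p-[0,0,.041]))
plan([.481,-.2066,.1434],165.2)
E
```

```text
[ 0.47982101 -0.20552146  0.16357206] [ 0.27211078  0.00451863 -0.67355404] [-0.00417597 -0.17617642 -0.03369716] 0.013419613099208194
[329.80085074 216.70435327]
from [ 0.4798 -0.2055  0.1636] 165.23
0 [[-0.14, -0.07, 2.02, 0.02, -0.06, 0.03]]
```

View pics/g5.png

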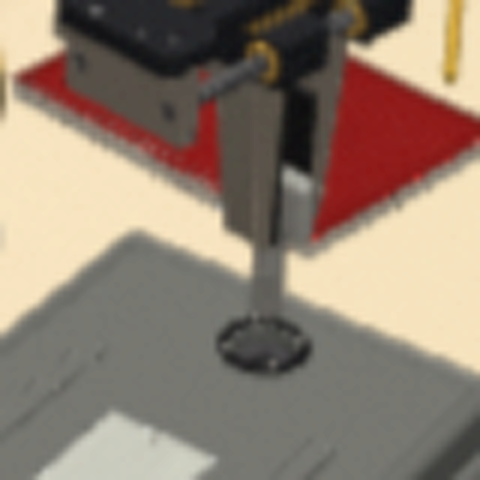

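The key hangs just above the right well (tip at (267,315) in the crop, well at (264,345)). Next I lower it into the well.

Call:
{"fn": "drive_tool", "kwargs": {"series": [[[-0.1,-0.1,0.3,0,0,0],[-0.1,-0.1,0.6,0,0,0],[-0.1,-0.1,0.9,0,0,0],[-0.1,-0.1,1.2,0,0,0],[-0.1,-0.1,1.5,0,0,0]]]}}

```text
time_s: 9.5
eef_pos: [0.4807, -0.2077, 0.1487]
ee_rot: [[-0.967, 0.257, -0.0], [0.257, 0.967, 0.0], [0.0, 0.0, -1.0]]
ft_force: [0.6, -0.8, -0.8]
gripper_width: 0.0137
```

Call:
{"fn": "drive_tool", "kwargs": {"series": [[[0,0,0.1,0,0,0],[0,0,0.2,0,0,0],[0,0,0.3,0,0,0],[0,0,0.4,0,0,0],[0,0,0.5,0,0,0]]]}}

```text
time_s: 9.92
eef_pos: [0.4808, -0.2078, 0.1441]
ee_rot: [[-0.967, 0.257, 0.0], [0.257, 0.967, -0.0], [-0.0, -0.0, -1.0]]
ft_force: [0.9, -0.6, -1.0]
gripper_width: 0.0133
```

Call:
{"fn": "drive_tool", "kwargs": {"series": [[[0.1,0,0,0,0,0],[0.2,0,0,0,0,0],[0.3,0,0,0,0,0],[0.4,0,0,0,0,0],[0.4,0,0,0,0,0]]]}}

```text
time_s: 10.33
eef_pos: [0.4766, -0.2067, 0.1441]
ee_rot: [[-0.967, 0.257, -0.0], [0.257, 0.967, -0.0], [0.0, -0.0, -1.0]]
ft_force: [0.1, -0.5, -1.3]
gripper_width: 0.0135
```

Call:
{"fn": "drive_tool", "kwargs": {"series": [[[0.05,0,0,0,0,0],[0.1,0,0,0,0,0],[0.1,0,0,0,0,0]]]}}

```text
time_s: 10.58
eef_pos: [0.4758, -0.2065, 0.1441]
ee_rot: [[-0.967, 0.257, -0.0], [0.257, 0.967, -0.0], [0.0, -0.0, -1.0]]
ft_force: [-0.3, 0.1, -0.6]
gripper_width: 0.0135
```

Call:
{"fn": "drive_tool", "kwargs": {"series": [[[0.04,0,0.1,0,0,0],[0.08,0,0.2,0,0,0],[0.08,0,0.2,0,0,0]]]}}

```text
time_s: 10.83
eef_pos: [0.4749, -0.2062, 0.1418]
ee_rot: [[-0.967, 0.257, -0.0], [0.257, 0.967, 0.0], [0.001, 0.0, -1.0]]
ft_force: [0.3, -0.8, -1.5]
gripper_width: 0.0135
```

Call:
{"fn": "drive_tool", "kwargs": {"series": [[[0.03,0,0,0,0,0],[0.06,0,0,0,0,0],[0.06,0,0,0,0,0]]]}}

```text
time_s: 11.08
eef_pos: [0.4745, -0.2061, 0.1421]
ee_rot: [[-0.967, 0.257, -0.0], [0.257, 0.967, -0.0], [0.0, -0.0, -1.0]]
ft_force: [-0.4, -0.5, -1.5]
gripper_width: 0.0132
```

Call:
{"fn": "drive_tool", "kwargs": {"series": [[[0.03,0,0,0,0,0],[0.06,0,0,0,0,0],[0.06,0,0,0,0,0]]]}}

```text
time_s: 11.33
eef_pos: [0.4739, -0.2059, 0.1421]
ee_rot: [[-0.967, 0.257, -0.0], [0.257, 0.967, -0.0], [-0.0, -0.0, -1.0]]
ft_force: [0.4, 0.4, -0.9]
gripper_width: 0.0135
```

Call:
{"fn": "drive_tool", "kwargs": {"series": [[[0.03,0,0,0,0,0],[0.06,0,0,0,0,0],[0.06,0,0,0,0,0]]]}}

```text
time_s: 11.58
eef_pos: [0.4734, -0.2058, 0.1421]
ee_rot: [[-0.967, 0.257, 0.0], [0.257, 0.967, -0.0], [-0.0, -0.0, -1.0]]
ft_force: [0.7, -0.3, -0.4]
gripper_width: 0.0137
```

Call:
{"fn": "drive_tool", "kwargs": {"series": [[[0.03,0,0,0,0,0],[0.06,0,0,0,0,0],[0.06,0,0,0,0,0]]]}}

```text
time_s: 11.83
eef_pos: [0.4728, -0.2056, 0.1421]
ee_rot: [[-0.967, 0.257, 0.0], [0.257, 0.967, -0.0], [-0.0, -0.0, -1.0]]
ft_force: [0.6, 0.3, -1.3]
gripper_width: 0.0135
```

```bash
python3 - <<'E'
from h import *
s=cam("side")
o=env.get_obs();print(o['eef_pos'],o['ft_force'],o['moment'],o['gripper_width'])
save('g6.png',np.clip(cv2.resize(s[0][185:245,300:360],None,fx=9,fy=9,interpolation=cv2.INTER_CUBIC)*1.8,0,255).astype(np.uint8))
E
```

```text
[ 0.47280531 -0.2056507   0.1420767 ] [ 0.26914781 -1.25990906 -0.79683331] [ 0.01109655 -0.22465101 -0.00672665] 0.013993207484031451
```

View pics/g6.png

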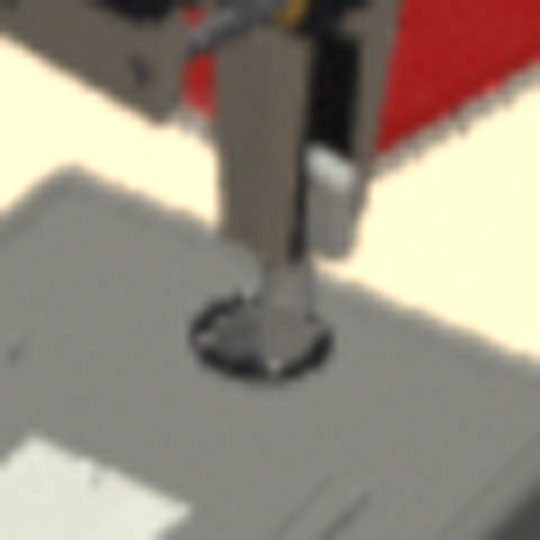

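The key is inside the well (crop (290,330)), close to the -x wall. I'll keep feeling for the wall.

Call:
{"fn": "drive_tool", "kwargs": {"series": [[[0.03,0,0,0,0,0],[0.06,0,0,0,0,0],[0.06,0,0,0,0,0]]]}}

```text
time_s: 12.13
eef_pos: [0.4722, -0.2055, 0.1421]
ee_rot: [[-0.967, 0.257, 0.0], [0.257, 0.967, -0.0], [-0.0, -0.0, -1.0]]
ft_force: [0.5, 1.2, 0.2]
gripper_width: 0.0133
```

Call:
{"fn": "drive_tool", "kwargs": {"series": [[[0.03,0,0,0,0,0],[0.06,0,0,0,0,0],[0.06,0,0,0,0,0]]]}}

```text
time_s: 12.38
eef_pos: [0.4717, -0.2053, 0.1421]
ee_rot: [[-0.967, 0.257, 0.0], [0.257, 0.967, -0.0], [-0.0, -0.0, -1.0]]
ft_force: [0.9, 0.1, -0.4]
gripper_width: 0.0134
```

```bash
cat >> h.py <<'E'
def ft(n=1):
    o=env.get_obs(); R=np.array(o["ee_rot"]);h=np.degrees(np.arctan2(R[1,0],R[0,0]))
    print("p",np.round(np.array(o["eef_pos"])*1e3,2),"h",round(h,2),"Ft",(R.T@o["ft_force"]).round(1),"Mt",(R.T@o["moment"]).round(3),"w",round(o["gripper_width"]*1e3,1),"t",o["time_s"])
E
python3 -c "
from h import *
ft()"
```

```text
p [ 471.65 -205.33  142.11] h 165.14 Ft [-0.8  0.3  0.4] Mt [-0.105 -0.235 -0.007] w 13.4 t 12.3833
```

Call:
{"fn": "drive_tool", "kwargs": {"series": [[[0.03,0,0,0,0,0],[0.06,0,0,0,0,0],[0.09,0,0,0,0,0],[0.09,0,0,0,0,0]]]}}

```text
time_s: 12.72
eef_pos: [0.4708, -0.2051, 0.1421]
ee_rot: [[-0.967, 0.257, 0.0], [0.257, 0.967, -0.0], [-0.0, -0.0, -1.0]]
ft_force: [0.6, 0.5, -1.8]
gripper_width: 0.0134
```

```bash
python3 -c "
from h import *
ft()
s=cam('side');
save('g7.png',np.clip(cv2.resize(s[0][195:245,305:355],None,fx=11,fy=11,interpolation=cv2.INTER_CUBIC)*2.0,0,255).astype(np.uint8))
ft();cam('side');ft()"
```

```text
p [ 470.77 -205.12  142.11] h 165.13 Ft [-0.4  0.6  1.8] Mt [-0.112 -0.234  0.042] w 13.4 t 12.7167
p [ 470.8  -205.1   142.09] h 165.13 Ft [-0.8 -0.1  0.5] Mt [-0.12  -0.381 -0.026] w 13.4 t 12.7667
p [ 470.8  -205.12  142.11] h 165.13 Ft [-0.8  0.4  1.2] Mt [-0.134 -0.288  0.027] w 13.2 t 12.8167
```

View pics/g7.png

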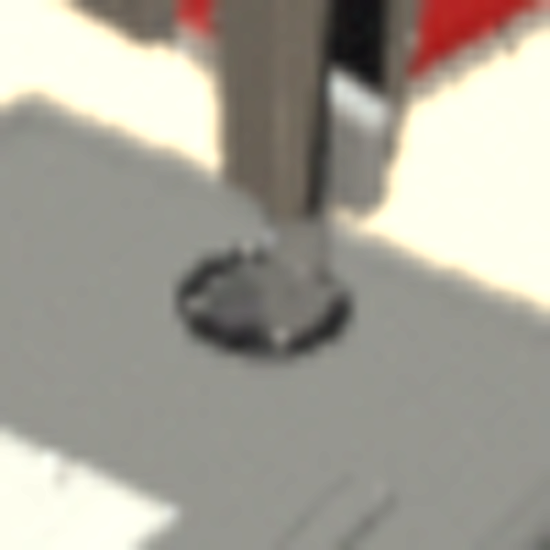

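The key's tip has touched the -x wall and the key is pivoting slightly in the pads (crop: shank leaning from (310,220) to (275,310)), so it is soft about tool y. I'll push against the opposite wall to about 7 mm past centre. That stands it upright again and centres the tip at the same time.

Call:
{"fn": "drive_tool", "kwargs": {"series": [[[-0.24,0.03,0,0,0,0],[-0.48,0.06,0,0,0,0],[-0.72,0.09,0,0,0,0],[-0.96,0.12,0,0,0,0],[-1.2,0.12,0,0,0,0]]]}}

```text
time_s: 13.23
eef_pos: [0.4829, -0.207, 0.142]
ee_rot: [[-0.967, 0.256, -0.0], [0.256, 0.967, 0.0], [0.0, 0.0, -1.0]]
ft_force: [-0.0, -0.8, -1.0]
gripper_width: 0.0135
```

Call:
{"fn": "drive_tool", "kwargs": {"series": [[[-0.05,0,0,0,0,0],[-0.1,0,0,0,0,0],[-0.15,0,0,0,0,0],[-0.2,0,0,0,0,0],[-0.25,0,0,0,0,0]]]}}

```text
time_s: 13.65
eef_pos: [0.485, -0.2077, 0.1421]
ee_rot: [[-0.966, 0.257, -0.0], [0.257, 0.966, -0.0], [0.0, -0.0, -1.0]]
ft_force: [-1.2, -0.3, -0.7]
gripper_width: 0.0132
```

```bash
python3 -c "
from h import *
ft()"
```

```text
p [ 485.04 -207.71  142.06] h 165.13 Ft [ 1.  -0.6  0.7] Mt [-0.075 -0.124 -0.015] w 13.2 t 13.65
```

Call:
{"fn": "drive_tool", "kwargs": {"series": [[[-0.05,0,0,0,0,0],[-0.1,0,0,0,0,0],[-0.15,0,0,0,0,0],[-0.2,0,0,0,0,0],[-0.2,0,0,0,0,0]]]}}

```text
time_s: 14.07
eef_pos: [0.4871, -0.2082, 0.1421]
ee_rot: [[-0.967, 0.257, 0.0], [0.257, 0.967, -0.0], [-0.0, -0.0, -1.0]]
ft_force: [-0.2, -0.1, -0.6]
gripper_width: 0.0131
```

```bash
python3 -c "
from h import *
ft()"
```

```text
p [ 487.11 -208.23  142.07] h 165.13 Ft [ 0.2 -0.1  0.6] Mt [-0.127 -0.118  0.012] w 13.1 t 14.0667
```

Call:
{"fn": "drive_tool", "kwargs": {"series": [[[-0.04,0,0,0,0,0],[-0.07,0,0,0,0,0],[-0.07,0,0,0,0,0]]]}}

```text
time_s: 14.32
eef_pos: [0.4877, -0.2084, 0.1421]
ee_rot: [[-0.967, 0.257, -0.0], [0.257, 0.967, -0.0], [0.0, -0.0, -1.0]]
ft_force: [0.2, -0.6, -1.1]
gripper_width: 0.0132
```

```bash
python3 -c "
from h import *
ft()"
```

```text
p [ 487.72 -208.39  142.06] h 165.13 Ft [-0.3 -0.5  1.1] Mt [-0.059 -0.103  0.026] w 13.2 t 14.3167
```

Call:
{"fn": "drive_tool", "kwargs": {"series": [[[0.2,0.1,0,0,0,0],[0.4,0.2,0,0,0,0],[0.6,0.3,0,0,0,0],[0.7,0.4,0,0,0,0],[0.7,0.45,0,0,0,0]]]}}

```text
time_s: 14.73
eef_pos: [0.4818, -0.202, 0.1421]
ee_rot: [[-0.967, 0.256, -0.0], [0.256, 0.967, -0.0], [0.0, -0.0, -1.0]]
ft_force: [0.8, -0.2, -0.5]
gripper_width: 0.0133
```

Call:
{"fn": "drive_tool", "kwargs": {"series": [[[0,0.03,0,0,0,0],[0,0.06,0,0,0,0],[0,0.1,0,0,0,0],[0,0.1,0,0,0,0]]]}}

```text
time_s: 15.07
eef_pos: [0.4824, -0.2012, 0.1421]
ee_rot: [[-0.967, 0.257, 0.0], [0.257, 0.967, 0.0], [-0.0, 0.0, -1.0]]
ft_force: [-0.4, -0.3, -0.7]
gripper_width: 0.0137
```

```bash
python3 -c "
from h import *
ft()"
```

```text
p [ 482.42 -201.18  142.07] h 165.14 Ft [ 0.3 -0.4  0.7] Mt [-0.043 -0.112  0.004] w 13.7 t 15.0667
```

Call:
{"fn": "drive_tool", "kwargs": {"series": [[[0,0.03,0,0,0,0],[0,0.06,0,0,0,0],[0,0.06,0,0,0,0]]]}}

```text
time_s: 15.32
eef_pos: [0.4825, -0.2006, 0.142]
ee_rot: [[-0.967, 0.257, -0.0], [0.257, 0.967, 0.0], [0.0, -0.0, -1.0]]
ft_force: [0.6, 0.3, -0.8]
gripper_width: 0.0135
```

Call:
{"fn": "drive_tool", "kwargs": {"series": [[[0,0.03,0,0,0,0],[0,0.05,0,0,0,0],[0,0.05,0,0,0,0]]]}}

```text
time_s: 15.57
eef_pos: [0.4826, -0.2002, 0.1421]
ee_rot: [[-0.967, 0.257, -0.0], [0.257, 0.967, -0.0], [0.0, -0.0, -1.0]]
ft_force: [0.3, 1.1, -0.3]
gripper_width: 0.0134
```

```bash
python3 -c "
from h import *
ft()"
```

```text
p [ 482.6  -200.17  142.06] h 165.13 Ft [0.  1.1 0.3] Mt [-0.043 -0.097 -0.005] w 13.4 t 15.5667
```

Call:
{"fn": "drive_tool", "kwargs": {"series": [[[0,0.03,0,0,0,0],[0,0.05,0,0,0,0],[0,0.05,0,0,0,0]]]}}

```text
time_s: 15.82
eef_pos: [0.4828, -0.1997, 0.1421]
ee_rot: [[-0.967, 0.257, 0.0], [0.257, 0.967, -0.0], [-0.0, -0.0, -1.0]]
ft_force: [-0.2, 0.3, -1.9]
gripper_width: 0.0131
```

```bash
python3 -c "
from h import *
ft()"
```

```text
p [ 482.76 -199.66  142.09] h 165.13 Ft [0.3 0.2 1.9] Mt [-0.104 -0.16  -0.007] w 13.1 t 15.8167
```

Call:
{"fn": "drive_tool", "kwargs": {"series": [[[0,0.03,0,0,0,0],[0,0.05,0,0,0,0],[0,0.05,0,0,0,0]]]}}

```text
time_s: 16.07
eef_pos: [0.4829, -0.1992, 0.1421]
ee_rot: [[-0.967, 0.257, -0.0], [0.257, 0.967, -0.0], [0.0, -0.0, -1.0]]
ft_force: [0.3, 0.4, -0.9]
gripper_width: 0.0136
```

```bash
python3 -c "
from h import *
ft()"
```

```text
p [ 482.88 -199.24  142.09] h 165.13 Ft [-0.2  0.4  0.9] Mt [-0.006 -0.172  0.009] w 13.6 t 16.0667
```

Call:
{"fn": "drive_tool", "kwargs": {"series": [[[0,0.03,0,0,0,0],[0,0.05,0,0,0,0],[0,0.05,0,0,0,0]]]}}

```text
time_s: 16.32
eef_pos: [0.483, -0.1989, 0.1421]
ee_rot: [[-0.966, 0.257, -0.0], [0.257, 0.966, -0.0], [-0.0, -0.0, -1.0]]
ft_force: [0.1, 0.5, -0.4]
gripper_width: 0.0135
```

```bash
python3 -c "
from h import *
ft()"
```

```text
p [ 482.99 -198.88  142.08] h 165.13 Ft [-0.   0.5  0.4] Mt [ 0.085 -0.166  0.008] w 13.5 t 16.3167
```

Call:
{"fn": "drive_tool", "kwargs": {"series": [[[0,0.03,0,0,0,0],[0,0.05,0,0,0,0],[0,0.05,0,0,0,0]]]}}

```text
time_s: 16.57
eef_pos: [0.4831, -0.1984, 0.1421]
ee_rot: [[-0.967, 0.257, -0.0], [0.257, 0.967, -0.0], [0.0, -0.0, -1.0]]
ft_force: [-0.6, -0.5, -0.3]
gripper_width: 0.0134
```

```bash
python3 -c "
from h import *
ft()"
```

```text
p [ 483.09 -198.41  142.09] h 165.13 Ft [ 0.5 -0.7  0.3] Mt [ 0.264 -0.16   0.049] w 13.4 t 16.5667
```

Call:
{"fn": "drive_tool", "kwargs": {"series": [[[0,0.03,0,0,0,0],[0,0.05,0,0,0,0],[0,0.05,0,0,0,0]]]}}

```text
time_s: 16.82
eef_pos: [0.4832, -0.198, 0.1421]
ee_rot: [[-0.967, 0.257, -0.0], [0.257, 0.967, -0.0], [0.0, -0.0, -1.0]]
ft_force: [-1.0, -1.2, 0.3]
gripper_width: 0.0133
```

```bash
python3 -c "
from h import *
ft()"
```

```text
p [ 483.2  -197.98  142.09] h 165.13 Ft [ 0.6 -1.4 -0.3] Mt [ 0.421 -0.104  0.044] w 13.3 t 16.8167
```

The moment is the clean signal: the +y contact is at y_t ≈ +7.5 mm. Now the -y side.

Call:
{"fn": "drive_tool", "kwargs": {"series": [[[0,-0.3,0,0,0,0],[0,-0.6,0,0,0,0],[0,-0.9,0,0,0,0],[0,-1.2,0,0,0,0],[0,-1.4,0,0,0,0]]]}}

```text
time_s: 17.23
eef_pos: [0.4795, -0.2118, 0.142]
ee_rot: [[-0.966, 0.257, -0.0], [0.257, 0.966, 0.0], [0.0, 0.0, -1.0]]
ft_force: [-0.7, -0.0, -1.7]
gripper_width: 0.0133
```

Call:
{"fn": "drive_tool", "kwargs": {"series": [[[0,-0.03,0,0,0,0],[0,-0.03,0,0,0,0],[0,-0.03,0,0,0,0]]]}}

```text
time_s: 17.48
eef_pos: [0.4796, -0.2115, 0.1421]
ee_rot: [[-0.967, 0.257, 0.0], [0.257, 0.967, 0.0], [-0.0, 0.0, -1.0]]
ft_force: [-0.7, -0.1, -1.1]
gripper_width: 0.0134
```

```bash
python3 -c "
from h import *
ft()"
```

```text
p [ 479.63 -211.49  142.07] h 165.13 Ft [ 0.6 -0.3  1.1] Mt [-0.112 -0.087 -0.004] w 13.4 t 17.4833
```

Call:
{"fn": "drive_tool", "kwargs": {"series": [[[0,-0.05,0,0,0,0],[0,-0.1,0,0,0,0],[0,-0.1,0,0,0,0]]]}}

```text
time_s: 17.73
eef_pos: [0.4793, -0.2126, 0.1421]
ee_rot: [[-0.967, 0.256, -0.0], [0.256, 0.967, -0.0], [-0.0, -0.0, -1.0]]
ft_force: [-0.2, 0.1, -1.8]
gripper_width: 0.0134
```

```bash
python3 -c "
from h import *
ft()"
```

```text
p [ 479.34 -212.59  142.07] h 165.14 Ft [0.2 0.1 1.8] Mt [-0.09  -0.075  0.026] w 13.4 t 17.7333
```

Call:
{"fn": "drive_tool", "kwargs": {"series": [[[0,-0.05,0,0,0,0],[0,-0.1,0,0,0,0],[0,-0.1,0,0,0,0]]]}}

```text
time_s: 17.98
eef_pos: [0.4791, -0.2135, 0.1421]
ee_rot: [[-0.967, 0.257, -0.0], [0.257, 0.967, 0.0], [0.0, 0.0, -1.0]]
ft_force: [-0.1, 0.1, -0.7]
gripper_width: 0.0135
```

```bash
python3 -c "
from h import *
ft()"
```

```text
p [ 479.09 -213.53  142.06] h 165.13 Ft [0.1 0.  0.7] Mt [-0.123 -0.14   0.006] w 13.5 t 17.9833
```

Call:
{"fn": "drive_tool", "kwargs": {"series": [[[0,-0.04,0,0,0,0],[0,-0.07,0,0,0,0],[0,-0.07,0,0,0,0]]]}}

```text
time_s: 18.23
eef_pos: [0.479, -0.214, 0.1421]
ee_rot: [[-0.967, 0.257, 0.0], [0.257, 0.967, 0.0], [-0.0, 0.0, -1.0]]
ft_force: [-0.4, 0.5, -1.5]
gripper_width: 0.0135
```

```bash
python3 -c "
from h import *
ft()"
```

```text
p [ 478.97 -214.04  142.08] h 165.14 Ft [0.5 0.4 1.5] Mt [-0.307 -0.068  0.01 ] w 13.5 t 18.2333
```

Call:
{"fn": "drive_tool", "kwargs": {"series": [[[0,-0.04,0,0,0,0],[0,-0.07,0,0,0,0],[0,-0.07,0,0,0,0]]]}}

```text
time_s: 18.48
eef_pos: [0.4789, -0.2146, 0.1421]
ee_rot: [[-0.967, 0.256, 0.0], [0.256, 0.967, 0.0], [-0.0, 0.0, -1.0]]
ft_force: [0.5, 1.4, -0.8]
gripper_width: 0.0131
```

```bash
python3 -c "
from h import *
ft()"
```

```text
p [ 478.87 -214.61  142.12] h 165.14 Ft [-0.2  1.5  0.8] Mt [-0.556 -0.133  0.028] w 13.1 t 18.4833
```

Call:
{"fn": "drive_tool", "kwargs": {"series": [[[0,0.3,0,0,0,0],[0,0.6,0,0,0,0],[-0.2,0.84,0,0,0,0],[-0.4,0.84,0,0,0,0],[-0.6,0.84,0,0,0,0]]]}}

```text
time_s: 18.9
eef_pos: [0.487, -0.2083, 0.1421]
ee_rot: [[-0.967, 0.256, 0.0], [0.256, 0.967, -0.0], [-0.0, -0.0, -1.0]]
ft_force: [-1.0, 0.5, -1.0]
gripper_width: 0.0136
```

Call:
{"fn": "drive_tool", "kwargs": {"series": [[[-0.05,0,0,0,0,0],[-0.1,0,0,0,0,0],[-0.14,0,0,0,0,0],[-0.14,0,0,0,0,0]]]}}

```text
time_s: 19.23
eef_pos: [0.488, -0.2088, 0.142]
ee_rot: [[-0.966, 0.257, -0.0], [0.257, 0.966, 0.0], [0.0, -0.0, -1.0]]
ft_force: [-0.3, 0.8, -0.4]
gripper_width: 0.0132
```

```bash
cat >> h.py <<'E'
def rel(c=(.481,-.2066),h=165.13):
    R=down(h)[:2,:2]; p=np.array(env.get_obs()["eef_pos"])[:2]-c; print("rel mm",(R.T@p*1e3).round(2)); ft()
E
python3 -c "
from h import *
rel()"
```

```text
rel mm [-7.28 -0.31]
p [ 487.96 -208.77  141.99] h 165.12 Ft [0.5 0.7 0.4] Mt [-0.037 -0.07   0.052] w 13.2 t 19.2333
```

Call:
{"fn": "drive_tool", "kwargs": {"series": [[[0.2,0,0,0,0,0],[0.4,0,0,0,0,0],[0.6,0,0,0,0,-1],[0.74,0,0,0,0,-3],[0.74,0,0,0,0,-5]]]}}

```text
time_s: 19.65
eef_pos: [0.4803, -0.2067, 0.1421]
ee_rot: [[-0.986, 0.169, -0.0], [0.169, 0.986, -0.0], [0.0, -0.0, -1.0]]
ft_force: [-0.3, -1.1, -1.8]
gripper_width: 0.0135
```

Call:
{"fn": "drive_tool", "kwargs": {"series": [[[0,0,0.1,0,0,0],[0,0,0.2,0,0,0],[0,0,0.3,0,0,0],[0,0,0.4,0,0,0],[0,0,0.4,0,0,0]]]}}

```text
time_s: 20.07
eef_pos: [0.4807, -0.2067, 0.1378]
ee_rot: [[-0.985, 0.172, -0.0], [0.172, 0.985, 0.0], [0.0, 0.0, -1.0]]
ft_force: [-0.1, 0.2, -1.7]
gripper_width: 0.0136
```

```bash
python3 -c "
from h import *
rel()"
```

```text
rel mm [ 0.24 -0.18]
p [ 480.72 -206.71  137.8 ] h 170.12 Ft [0.1 0.1 1.7] Mt [-0.104 -0.147 -0.017] w 13.6 t 20.0667
```

Call:
{"fn": "drive_tool", "kwargs": {"series": [[[-0.02,0.03,0.02,0,0,0],[-0.02,0.03,0.05,0,0,0],[-0.02,0.03,0.08,0,0,0],[-0.02,0.03,0.08,0,0,0]]]}}

```text
time_s: 20.4
eef_pos: [0.4811, -0.2065, 0.1372]
ee_rot: [[-0.985, 0.171, -0.0], [0.171, 0.985, -0.0], [0.0, -0.0, -1.0]]
ft_force: [0.2, -0.6, -1.5]
gripper_width: 0.0132
```

Call:
{"fn": "drive_tool", "kwargs": {"series": [[[0,0,0.03,0,0,0],[0,0,0.06,0,0,0],[0,0,0.06,0,0,0]]]}}

```text
time_s: 20.65
eef_pos: [0.4811, -0.2065, 0.1366]
ee_rot: [[-0.985, 0.171, -0.0], [0.171, 0.985, -0.0], [0.0, -0.0, -1.0]]
ft_force: [-0.9, 0.0, -1.2]
gripper_width: 0.0131
```

Call:
{"fn": "drive_tool", "kwargs": {"series": [[[0,0,0.03,0,0,0],[0,0,0.06,0,0,0],[0,0,0.06,0,0,0]]]}}

```text
time_s: 20.9
eef_pos: [0.4813, -0.2065, 0.1362]
ee_rot: [[-0.985, 0.171, 0.0], [0.171, 0.985, -0.0], [-0.0, -0.0, -1.0]]
ft_force: [-0.2, 0.5, 0.4]
gripper_width: 0.0133
```

```bash
python3 -c "
from h import *
rel()"
```

```text
rel mm [-0.3   0.14]
p [ 481.32 -206.54  136.24] h 170.13 Ft [ 0.3  0.5 -0.4] Mt [-0.1   -0.08   0.014] w 13.3 t 20.9
```

Call:
{"fn": "drive_tool", "kwargs": {"series": [[[0,0,0.05,0,0,0],[0,0,0.1,0,0,0],[0,0,0.1,0,0,0]]]}}

```text
time_s: 21.15
eef_pos: [0.4816, -0.2066, 0.1355]
ee_rot: [[-0.985, 0.171, 0.001], [0.171, 0.985, -0.0], [-0.001, -0.0, -1.0]]
ft_force: [-1.0, -0.2, 4.3]
gripper_width: 0.0134
```

```bash
python3 -c "
from h import *
rel()"
```

```text
rel mm [-0.54  0.17]
p [ 481.56 -206.58  135.48] h 170.13 Ft [ 0.9 -0.3 -4.3] Mt [-0.109 -0.001  0.011] w 13.4 t 21.15
```

Call:
{"fn": "drive_tool", "kwargs": {"series": [[[0,0,0,0,0,1],[0,0,0,0,0,2],[0,0,0,0,0,3],[0,0,0,0,0,4],[0,0,0,0,0,4]]]}}

```text
time_s: 21.57
eef_pos: [0.4812, -0.2064, 0.1351]
ee_rot: [[-0.971, 0.241, 0.0], [0.241, 0.971, -0.0], [-0.0, -0.0, -1.0]]
ft_force: [-1.2, 0.3, 4.3]
gripper_width: 0.0131
```

```bash
python3 -c "
from h import *
rel()"
```

```text
rel mm [-0.12  0.2 ]
p [ 481.17 -206.44  135.14] h 166.07 Ft [ 1.2  0.  -4.3] Mt [-0.149 -0.017  0.021] w 13.1 t 21.5667
```

Call:
{"fn": "drive_tool", "kwargs": {"series": [[[0,0,0,0,0,1],[0,0,0,0,0,2],[0,0,0,0,0,3],[0,0,0,0,0,4],[0,0,0,0,0,4]]]}}

```text
time_s: 21.98
eef_pos: [0.4807, -0.2064, 0.1346]
ee_rot: [[-0.951, 0.308, -0.001], [0.308, 0.951, 0.0], [0.001, 0.0, -1.0]]
ft_force: [0.5, 0.8, 0.2]
gripper_width: 0.0135
```

```bash
python3 -c "
from h import *
rel()"
```

```text
rel mm [0.34 0.09]
p [ 480.7  -206.43  134.58] h 162.06 Ft [-0.3  1.  -0.2] Mt [-0.143 -0.159 -0.019] w 13.5 t 21.9833
```

The force fell off and z dropped 1.6 mm below the contact level at h≈162°, so it may be entering the square. I'll probe down.

Call:
{"fn": "drive_tool", "kwargs": {"series": [[[0,0,0.05,0,0,0],[0,0,0.1,0,0,0],[0,0,0.1,0,0,0]]]}}

```text
time_s: 22.23
eef_pos: [0.4809, -0.2065, 0.1338]
ee_rot: [[-0.952, 0.307, -0.0], [0.307, 0.952, 0.0], [0.001, 0.0, -1.0]]
ft_force: [-0.1, 1.4, 0.8]
gripper_width: 0.0134
```

```bash
python3 -c "
from h import *
rel()"
```

```text
rel mm [0.11 0.11]
p [ 480.93 -206.46  133.77] h 162.14 Ft [ 0.5  1.3 -0.8] Mt [-0.102 -0.121 -0.01 ] w 13.4 t 22.2333
```

Call:
{"fn": "drive_tool", "kwargs": {"series": [[[0,0,0.05,0,0,0],[0,0,0.1,0,0,0],[0,0,0.1,0,0,0]]]}}

```text
time_s: 22.48
eef_pos: [0.4812, -0.2065, 0.133]
ee_rot: [[-0.952, 0.307, 0.0], [0.307, 0.952, -0.0], [-0.0, -0.0, -1.0]]
ft_force: [0.2, -0.7, 1.4]
gripper_width: 0.0134
```

```bash
python3 -c "
from h import *
rel()"
```

```text
rel mm [-0.13  0.11]
p [ 481.16 -206.52  133.04] h 162.13 Ft [-0.4 -0.6 -1.4] Mt [-0.152 -0.081  0.032] w 13.4 t 22.4833
```

Call:
{"fn": "drive_tool", "kwargs": {"series": [[[0,0,0.05,0,0,0],[0,0,0.1,0,0,0],[0,0,0.1,0,0,0]]]}}

```text
time_s: 22.73
eef_pos: [0.4811, -0.2065, 0.1321]
ee_rot: [[-0.952, 0.307, 0.0], [0.307, 0.952, -0.0], [-0.0, -0.0, -1.0]]
ft_force: [0.2, 0.6, 0.7]
gripper_width: 0.0135
```

```bash
python3 -c "
from h import *
rel()"
```

```text
rel mm [-0.12  0.1 ]
p [ 481.15 -206.53  132.06] h 162.13 Ft [-0.   0.7 -0.7] Mt [-0.105 -0.122  0.041] w 13.5 t 22.7333
```

It is sliding in with about 2 N. I'll carry on down.

Call:
{"fn": "drive_tool", "kwargs": {"series": [[[0,0,0.05,0,0,0],[0,0,0.1,0,0,0],[0,0,0.15,0,0,0],[0,0,0.2,0,0,0],[0,0,0.2,0,0,0]]]}}

```text
time_s: 23.15
eef_pos: [0.4812, -0.2065, 0.1301]
ee_rot: [[-0.952, 0.307, 0.0], [0.307, 0.952, -0.0], [-0.0, -0.0, -1.0]]
ft_force: [-1.4, 0.4, 1.8]
gripper_width: 0.0136
```

```bash
python3 -c "
from h import *
rel()"
```

```text
rel mm [-0.15  0.1 ]
p [ 481.17 -206.54  130.06] h 162.13 Ft [ 1.4 -0.  -1.8] Mt [-0.135 -0.089 -0.004] w 13.6 t 23.15
```

Call:
{"fn": "drive_tool", "kwargs": {"series": [[[0,0,0.05,0,0,0],[0,0,0.1,0,0,0],[0,0,0.15,0,0,0],[0,0,0.2,0,0,0],[0,0,0.2,0,0,0]]]}}

```text
time_s: 23.57
eef_pos: [0.4812, -0.2066, 0.1281]
ee_rot: [[-0.952, 0.307, 0.0], [0.307, 0.952, -0.0], [-0.0, -0.0, -1.0]]
ft_force: [-0.1, 1.0, 3.7]
gripper_width: 0.0135
```

```bash
python3 -c "
from h import *
rel()"
```

```text
rel mm [-0.14  0.09]
p [ 481.16 -206.55  128.05] h 162.13 Ft [ 0.4  0.9 -3.7] Mt [-0.104 -0.045  0.031] w 13.5 t 23.5667
```

Call:
{"fn": "drive_tool", "kwargs": {"series": [[[0,0,0,0,0,1],[0,0,0,0,0,2],[0,0,0,0,0,3],[0,0,0,0,0,3]]]}}

```text
time_s: 23.9
eef_pos: [0.4807, -0.2064, 0.1277]
ee_rot: [[-0.934, 0.357, -0.001], [0.357, 0.934, 0.0], [0.001, -0.0, -1.0]]
ft_force: [0.4, -0.1, -0.1]
gripper_width: 0.0134
```

```bash
python3 -c "
from h import *
rel()"
```

```text
rel mm [0.35 0.12]
p [ 480.69 -206.4   127.67] h 159.07 Ft [-0.4  0.   0.1] Mt [-0.092 -0.127  0.02 ] w 13.4 t 23.9
```

Call:
{"fn": "drive_tool", "kwargs": {"series": [[[0,0,0.05,0,0,0],[0,0,0.1,0,0,0],[0,0,0.15,0,0,0],[0,0,0.15,0,0,0]]]}}

```text
time_s: 24.23
eef_pos: [0.4809, -0.2065, 0.1263]
ee_rot: [[-0.934, 0.356, -0.0], [0.356, 0.934, 0.0], [0.0, -0.0, -1.0]]
ft_force: [0.5, -0.1, 0.0]
gripper_width: 0.0132
```

```bash
python3 -c "
from h import *
rel()"
```

```text
rel mm [0.12 0.1 ]
p [ 480.91 -206.48  126.34] h 159.13 Ft [-0.5  0.1 -0. ] Mt [-0.074 -0.108 -0.011] w 13.2 t 24.2333
```

Call:
{"fn": "drive_tool", "kwargs": {"series": [[[0,0,0.05,0,0,0],[0,0,0.1,0,0,0],[0,0,0.15,0,0,0],[0,0,0.2,0,0,0],[0,0,0.2,0,0,0]]]}}

```text
time_s: 24.65
eef_pos: [0.4811, -0.2065, 0.1245]
ee_rot: [[-0.934, 0.356, -0.0], [0.356, 0.934, -0.0], [0.0, -0.0, -1.0]]
ft_force: [-0.2, -0.6, 0.1]
gripper_width: 0.0135
```

```bash
python3 -c "
from h import *
rel()"
```

```text
rel mm [-0.06  0.09]
p [ 481.09 -206.53  124.49] h 159.13 Ft [-0.  -0.6 -0.1] Mt [-0.05  -0.072  0.062] w 13.5 t 24.65
```

Call:
{"fn": "drive_tool", "kwargs": {"series": [[[0,0,0.05,0,0,0],[0,0,0.1,0,0,0],[0,0,0.1,0,0,0]]]}}

```text
time_s: 24.9
eef_pos: [0.4811, -0.2065, 0.1235]
ee_rot: [[-0.934, 0.356, -0.0], [0.356, 0.934, -0.0], [0.0, -0.0, -1.0]]
ft_force: [-0.3, -0.1, 0.4]
gripper_width: 0.0136
```

```bash
python3 -c "
from h import *
rel()"
```

```text
rel mm [-0.06  0.09]
p [ 481.08 -206.53  123.5 ] h 159.13 Ft [ 0.2 -0.1 -0.4] Mt [-0.026 -0.158 -0.04 ] w 13.6 t 24.9
```

Call:
{"fn": "drive_tool", "kwargs": {"series": [[[0,0,0.03,0,0,0],[0,0,0.06,0,0,0],[0,0,0.09,0,0,0],[0,0,0.09,0,0,0]]]}}

```text
time_s: 25.23
eef_pos: [0.4811, -0.2065, 0.1226]
ee_rot: [[-0.934, 0.356, -0.0], [0.356, 0.934, -0.0], [0.0, -0.0, -1.0]]
ft_force: [0.1, 0.1, 1.0]
gripper_width: 0.0136
```

```bash
python3 -c "
from h import *
rel()"
```

```text
rel mm [-0.07  0.09]
p [ 481.09 -206.53  122.62] h 159.13 Ft [-0.   0.1 -1. ] Mt [-0.032 -0.089  0.013] w 13.6 t 25.2333
```

Call:
{"fn": "drive_tool", "kwargs": {"series": [[[0,0,0.03,0,0,0],[0,0,0.06,0,0,0],[0,0,0.06,0,0,0]]]}}

```text
time_s: 25.48
eef_pos: [0.4814, -0.2066, 0.1224]
ee_rot: [[-0.934, 0.356, 0.0], [0.356, 0.934, -0.0], [-0.001, -0.0, -1.0]]
ft_force: [-0.5, 0.5, 3.5]
gripper_width: 0.0134
```

```bash
python3 -c "
from h import *
rel()"
```

```text
rel mm [-0.39  0.1 ]
p [ 481.4 -206.6  122.4] h 159.13 Ft [ 0.7  0.3 -3.5] Mt [0.052 0.029 0.037] w 13.4 t 25.4833
```

The key is on the floor at z=0.1224, about 13.8 mm below the contact level at the mouth, under only ~4 N, so the lid is still proud. Next I turn clockwise, watching Mz and following the lid down.

Call:
{"fn": "drive_tool", "kwargs": {"series": [[[0,0,0,0,0,2],[0,0,0,0,0,4],[0,0,0,0,0,6],[0,0,0,0,0,8],[0,0,0,0,0,10]]]}}

```text
time_s: 25.9
eef_pos: [0.4815, -0.2065, 0.1224]
ee_rot: [[-0.858, 0.514, 0.001], [0.514, 0.858, -0.0], [-0.001, 0.0, -1.0]]
ft_force: [-0.5, -0.3, 2.8]
gripper_width: 0.0133
```

```bash
python3 -c "
from h import *
rel()"
```

```text
rel mm [-0.48  0.26]
p [ 481.53 -206.48  122.36] h 149.04 Ft [ 0.3 -0.5 -2.8] Mt [-0.094  0.016  0.056] w 13.3 t 25.9
```

Call:
{"fn": "drive_tool", "kwargs": {"series": [[[0,0,0,0,0,2],[0,0,0,0,0,4],[0,0,0,0,0,6],[0,0,0,0,0,8],[0,0,0,0,0,10]]]}}

```text
time_s: 26.32
eef_pos: [0.4814, -0.2065, 0.1224]
ee_rot: [[-0.755, 0.655, 0.0], [0.655, 0.755, -0.0], [-0.001, 0.0, -1.0]]
ft_force: [-2.0, 0.9, 3.6]
gripper_width: 0.0136
```

```bash
python3 -c "
from h import *
rel()"
```

```text
rel mm [-0.34  0.17]
p [ 481.37 -206.52  122.37] h 139.06 Ft [ 2.1 -0.6 -3.6] Mt [ 0.03  -0.008 -0.101] w 13.6 t 26.3167
```

Call:
{"fn": "drive_tool", "kwargs": {"series": [[[0,0,0,0,0,2],[0,0,0,0,0,4],[0,0,0,0,0,6],[0,0,0,0,0,8],[0,0,0,0,0,10]]]}}

```text
time_s: 26.73
eef_pos: [0.4815, -0.2065, 0.1224]
ee_rot: [[-0.63, 0.776, 0.001], [0.776, 0.63, -0.0], [-0.001, 0.0, -1.0]]
ft_force: [-1.0, -0.3, 3.2]
gripper_width: 0.0134
```

```bash
python3 -c "
from h import *
rel()"
```

```text
rel mm [-0.45  0.2 ]
p [ 481.49 -206.52  122.39] h 129.06 Ft [ 0.4 -1.  -3.2] Mt [-0.018 -0.024 -0.14 ] w 13.4 t 26.7333
```

Call:
{"fn": "drive_tool", "kwargs": {"series": [[[0,0,0.02,0,0,2],[0,0,0.04,0,0,4],[0,0,0.06,0,0,6],[0,0,0.08,0,0,8],[0,0,0.08,0,0,10]]]}}

```text
time_s: 27.15
eef_pos: [0.4816, -0.2066, 0.1218]
ee_rot: [[-0.486, 0.874, 0.001], [0.874, 0.486, -0.001], [-0.001, 0.001, -1.0]]
ft_force: [-0.7, 0.8, 5.0]
gripper_width: 0.0133
```

```bash
python3 -c "
from h import *
rel()"
```

```text
rel mm [-0.61  0.16]
p [ 481.63 -206.6   121.79] h 119.07 Ft [ 1.  -0.2 -5. ] Mt [ 0.032 -0.006 -0.103] w 13.3 t 27.15
```

Call:
{"fn": "drive_tool", "kwargs": {"series": [[[0,0,0,0,0,2],[0,0,0,0,0,4],[0,0,0,0,0,6],[0,0,0,0,0,8],[0,0,0,0,0,10]]]}}

```text
time_s: 27.57
eef_pos: [0.4817, -0.2066, 0.1219]
ee_rot: [[-0.327, 0.945, 0.001], [0.945, 0.327, -0.001], [-0.001, 0.001, -1.0]]
ft_force: [-0.2, -0.5, 3.9]
gripper_width: 0.0134
```

```bash
python3 -c "
from h import *
rel()"
```

```text
rel mm [-0.72  0.19]
p [ 481.75 -206.6   121.85] h 109.07 Ft [-0.4 -0.4 -3.9] Mt [-0.025 -0.036 -0.098] w 13.4 t 27.5667
```

Call:
{"fn": "drive_tool", "kwargs": {"series": [[[0,0,0.03,0,0,2],[0,0,0.06,0,0,4],[0,0,0.09,0,0,6],[0,0,0.1,0,0,8]]]}}

```text
time_s: 27.9
eef_pos: [0.4819, -0.2067, 0.1209]
ee_rot: [[-0.192, 0.981, 0.002], [0.981, 0.192, -0.001], [-0.001, 0.001, -1.0]]
ft_force: [-0.7, -0.3, 5.5]
gripper_width: 0.0137
```

```bash
python3 -c "
from h import *
rel()"
```

```text
rel mm [-0.88  0.1 ]
p [ 481.87 -206.73  120.95] h 101.07 Ft [-0.1 -0.8 -5.5] Mt [ 0.083 -0.121 -0.124] w 13.7 t 27.9
```

Call:
{"fn": "drive_tool", "kwargs": {"series": [[[0,0,0,0,0,2],[0,0,0,0,0,4],[0,0,0,0,0,6],[0,0,0,0,0,8],[0,0,0,0,0,8]]]}}

```text
time_s: 28.32
eef_pos: [0.4818, -0.2067, 0.1207]
ee_rot: [[-0.055, 0.999, 0.001], [0.999, 0.055, -0.001], [-0.001, 0.001, -1.0]]
ft_force: [-0.2, -0.1, 3.1]
gripper_width: 0.0137
```

```bash
python3 -c "
from h import *
rel()"
```

```text
rel mm [-0.78  0.14]
p [ 481.79 -206.67  120.72] h 93.13 Ft [-0.1 -0.2 -3.1] Mt [-0.149 -0.162 -0.179] w 13.7 t 28.3167
```

Call:
{"fn": "drive_tool", "kwargs": {"series": [[[0,0,0,0,0,2],[0,0,0,0,0,4],[0,0,0,0,0,6],[0,0,0,0,0,6]]]}}

```text
time_s: 28.65
eef_pos: [0.4817, -0.2067, 0.1204]
ee_rot: [[0.049, 0.999, 0.001], [0.999, -0.049, -0.001], [-0.001, 0.001, -1.0]]
ft_force: [1.7, 0.4, 0.6]
gripper_width: 0.0136
```

```bash
python3 -c "
from h import *
rel()"
```

```text
rel mm [-0.7   0.08]
p [ 481.7  -206.71  120.45] h 87.18 Ft [ 0.5  1.7 -0.6] Mt [-0.347 -0.21  -0.196] w 13.6 t 28.65
```

Call:
{"fn": "drive_tool", "kwargs": {"series": [[[0,0,0.04,0,0,1],[0,0,0.08,0,0,2],[0,0,0.12,0,0,3],[0,0,0.12,0,0,3]]]}}

```text
time_s: 28.98
eef_pos: [0.4816, -0.2068, 0.1193]
ee_rot: [[0.103, 0.995, 0.001], [0.995, -0.103, -0.001], [-0.0, 0.001, -1.0]]
ft_force: [1.8, -1.7, 3.4]
gripper_width: 0.0136
```

```bash
python3 -c "
from h import *
rel()"
```

```text
rel mm [-0.65 -0.05]
p [ 481.62 -206.82  119.33] h 84.08 Ft [-1.5  1.9 -3.4] Mt [-0.515 -0.308 -0.188] w 13.6 t 28.9833
```

Call:
{"fn": "drive_tool", "kwargs": {"series": [[[0,0,0.04,0,0,1],[0,0,0.08,0,0,2],[0,0,0.08,0,0,3],[0,0,0.08,0,0,3]]]}}

```text
time_s: 29.32
eef_pos: [0.4816, -0.2068, 0.1186]
ee_rot: [[0.155, 0.988, 0.001], [0.988, -0.155, -0.001], [-0.0, 0.001, -1.0]]
ft_force: [2.0, -1.7, 4.6]
gripper_width: 0.0132
```

```bash
python3 -c "
from h import *
rel()"
```

```text
rel mm [-0.66 -0.08]
p [ 481.62 -206.85  118.6 ] h 81.06 Ft [-1.4  2.2 -4.6] Mt [-0.615 -0.358 -0.184] w 13.2 t 29.3167
```

Call:
{"fn": "drive_tool", "kwargs": {"series": [[[0,0,0,0,0,1],[0,0,0,0,0,2],[0,0,0,0,0,3],[0,0,0,0,0,3]]]}}

```text
time_s: 29.65
eef_pos: [0.4815, -0.2068, 0.1184]
ee_rot: [[0.207, 0.978, 0.001], [0.978, -0.207, -0.001], [-0.0, 0.001, -1.0]]
ft_force: [2.9, -2.7, 5.1]
gripper_width: 0.0132
```

```bash
python3 - <<'E'
from h import *
rel()
s=cam("side")
# lid/body gap check: right-front strip and key view
save('g8.png',np.clip(cv2.resize(s[0][180:270,290:380],None,fx=6.5,fy=6.5,interpolation=cv2.INTER_CUBIC)*1.8,0,255).astype(np.uint8))
E
```

```text
rel mm [-0.48 -0.04]
p [ 481.46 -206.77  118.38] h 78.06 Ft [-2.1  3.4 -5.1] Mt [-0.869 -0.49  -0.216] w 13.2 t 29.65
```

Call:
{"fn": "drive_tool", "kwargs": {"series": [[[-0.03,0.05,-0.02,0,0,0],[-0.05,0.1,-0.04,0,0,1],[-0.05,0.1,-0.04,0,0,2],[-0.05,0.1,-0.04,0,0,3],[-0.05,0.1,-0.04,0,0,3]]]}}

```text
time_s: 30.12
eef_pos: [0.4817, -0.207, 0.1184]
ee_rot: [[0.258, 0.966, -0.001], [0.966, -0.258, 0.0], [0.0, -0.001, -1.0]]
ft_force: [1.8, -1.7, 3.1]
gripper_width: 0.0135
```

```bash
python3 -c "
from h import *
rel()"
```

```text
rel mm [-0.74 -0.25]
p [ 481.65 -207.03  118.4 ] h 75.06 Ft [-1.2  2.2 -3.1] Mt [-0.59  -0.306 -0.214] w 13.5 t 30.1167
```

Call:
{"fn": "drive_tool", "kwargs": {"series": [[[0,0,0,0,0,1],[0,0,0,0,0,2],[0,0,0,0,0,3],[0,0,0,0,0,3]]]}}

```text
time_s: 30.45
eef_pos: [0.4817, -0.2071, 0.1185]
ee_rot: [[0.308, 0.951, -0.001], [0.951, -0.308, 0.0], [-0.0, -0.001, -1.0]]
ft_force: [1.0, -0.3, 1.2]
gripper_width: 0.0132
```

```bash
python3 -c "
from h import *
rel()"
```

```text
rel mm [-0.82 -0.31]
p [ 481.71 -207.11  118.48] h 72.06 Ft [ 0.   1.  -1.2] Mt [-0.518 -0.298 -0.197] w 13.2 t 30.45
```

```bash
python3 - <<'E'
from h import *
rel()
a=cv2.cvtColor(cv2.imread("pics/side0.png"),cv2.COLOR_BGR2GRAY).astype(np.float32); s=cam("side"); b=cv2.cvtColor(s[0],cv2.COLOR_RGB2GRAY).astype(np.float32)
save("side_now.png",s[0])
def sh(x,y,w=14,hh=14):
    A=a[y-hh:y+hh,x-w:x+w];B=b[y-hh:y+hh,x-w:x+w]
    return cv2.phaseCorrelate(A,B,cv2.createHanningWindow(A.shape[::-1],cv2.CV_32F)),float(np.abs(A-B).mean())
for n,p in (("right lid corner",(366,238)),("right front lid edge",(345,252)),("mid label",(302,247)),("left lid corner",(233,268)),("front left lid",(297,305))): print(n,sh(*p))
P=np.array([.4,-.24,.1]);print(proj(s,P),proj(s,P+[0,0,.004]))
print([proj(s,[.4810+dx,-.2066+dy,.1]) for dx,dy in((-.09,-.035),(.09,-.035))])
E
```

```text
rel mm [-0.82 -0.31]
p [ 481.71 -207.11  118.48] h 72.06 Ft [ 0.   1.  -1.2] Mt [-0.518 -0.298 -0.197] w 13.2 t 30.45
right lid corner (((0.49602881053490755, 0.26671813949663026), 0.9647131273481581), 7.05867338180542)
right front lid edge (((0.22796052268628664, 0.12351476186412924), 0.9000073385238647), 4.091836929321289)
mid label (((0.45092038983907123, 0.5924499606328766), 0.862519996298684), 5.718112468719482)
left lid corner (((0.16750250054018778, 0.1987372320017169), 1.0016923382547167), 4.386479377746582)
front left lid (((-0.16922239797860605, -0.07452136868438686), 1.0443736955854628), 2.3545918464660645)
[364.98323884 227.54256415] [365.1339716  226.23389319]
[array([368.64884594, 228.41449873]), array([304.8622386 , 205.65962478])]
```

The label on the lid has moved down about 0.6 px. About 0.65 px is expected for a full 4 mm draw at the latch, and the key's floor fell from 122.4 to 118.4 mm. So the lid is down. I'll ease the torque, let go and check that it stays.

Call:
{"fn": "drive_tool", "kwargs": {"series": [[[0,0.03,0,0,0,-1],[0,0.05,0,0,0,-2],[0,0.05,0,0,0,-3],[0,0.05,0,0,0,-3]]]}}

```text
time_s: 30.83
eef_pos: [0.482, -0.2072, 0.1185]
ee_rot: [[0.256, 0.967, -0.001], [0.967, -0.256, 0.0], [0.0, -0.001, -1.0]]
ft_force: [-0.3, -1.5, 2.0]
gripper_width: 0.0134
```

```bash
python3 -c "
from h import *
rel()"
```

```text
rel mm [-1.1  -0.32]
p [ 481.99 -207.19  118.46] h 75.19 Ft [-1.6  0.1 -2. ] Mt [-0.145 -0.223 -0.014] w 13.4 t 30.8333
```

Call:
{"fn": "drive_tool", "kwargs": {"series": [[[0,0,0,0,0,0],[0,0,0,0,0,0],[0,0,0,0,0,0],[0,0,0,0,0,0],[0,0,0,0,0,0]]], "claw": 40}}

```text
time_s: 31.25
eef_pos: [0.4823, -0.2071, 0.1185]
ee_rot: [[0.257, 0.967, -0.0], [0.967, -0.257, 0.0], [0.0, -0.001, -1.0]]
ft_force: [0.2, -0.3, 0.2]
gripper_width: 0.037
```

```bash
cat > lid.py <<'E'
from h import *
a=cv2.cvtColor(cv2.imread("pics/side0.png"),cv2.COLOR_BGR2GRAY).astype(np.float32); s=cam("side"); b=cv2.cvtColor(s[0],cv2.COLOR_RGB2GRAY).astype(np.float32)
for x,y in((302,247),(308,252),(296,250)):
    A=a[y-14:y+14,x-14:x+14];B=b[y-14:y+14,x-14:x+14]
    print(cv2.phaseCorrelate(A,B,cv2.createHanningWindow((28,28),cv2.CV_32F)))
rel()
save('g9.png',np.clip(cv2.resize(s[0][170:250,290:370],None,fx=7,fy=7,interpolation=cv2.INTER_CUBIC)*1.8,0,255).astype(np.uint8))
E
python3 lid.py
```

```text
((0.25893240207715706, 0.7035135850418204), 0.8953791973325941)
((0.1703631597600168, 0.3920949435981118), 1.0748949326409234)
((0.14485303605584043, 0.7106286258119088), 0.9499760670132107)
rel mm [-1.46 -0.23]
p [ 482.35 -207.2   118.55] h 75.13 Ft [ 0.4 -0.  -0.3] Mt [-0.09   0.016  0.01 ] w 36.7 t 31.3
```

Call:
{"fn": "drive_tool", "kwargs": {"series": [[[0,0,0,0,0,0],[0,0,0,0,0,0],[0,0,-0.5,0,0,0],[0,0,-1.5,0,0,0],[0,0,-3,0,0,0]]], "claw": 70}}

```text
time_s: 31.72
eef_pos: [0.4818, -0.207, 0.1487]
ee_rot: [[0.256, 0.967, -0.002], [0.967, -0.256, 0.001], [0.0, -0.002, -1.0]]
ft_force: [-0.7, 0.3, 0.8]
gripper_width: 0.0643
```

Call:
{"fn": "drive_tool", "kwargs": {"series": [[[0,0,-3,0,0,0],[0,0,-6,0,0,0],[0,0,-9,0,0,0],[0,0,-11,0,0,0],[0,0,-12,0,0,0]]]}}

```text
time_s: 32.13
eef_pos: [0.4839, -0.2078, 0.2728]
ee_rot: [[0.257, 0.967, 0.005], [0.967, -0.257, -0.003], [-0.001, 0.006, -1.0]]
ft_force: [0.1, -0.7, -0.3]
gripper_width: 0.0642
```

```bash
python3 lid.py
```

```text
((0.19861400947532815, 0.544417950509894), 0.9296047147115072)
((0.07592691486941305, 0.5696557754602747), 1.0411609994040596)
((0.18987830203075973, 0.7050071991871167), 0.9727811008029514)
rel mm [-3.46 -0.44]
p [ 484.23 -207.91  273.19] h 75.13 Ft [-0.3  1.   0.2] Mt [-0.113  0.053  0.043] w 64.3 t 32.1833
```

View pics/g9.png

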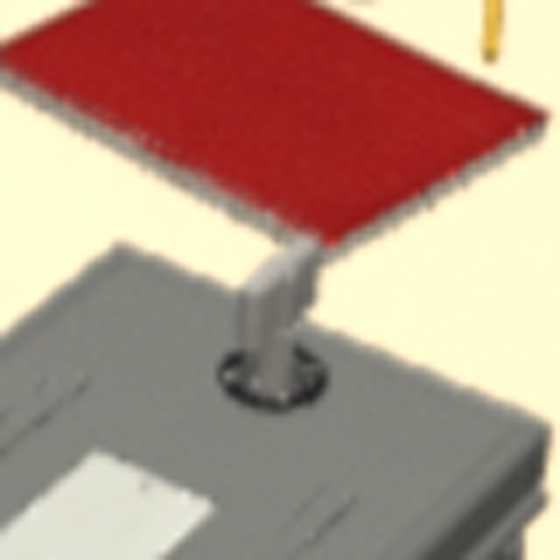

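```bash
python3 - <<'E'
from h import *
a=cv2.cvtColor(cv2.imread("pics/side0.png"),cv2.COLOR_BGR2GRAY).astype(float); s=cam("side"); b=cv2.cvtColor(s[0],cv2.COLOR_RGB2GRAY).astype(float)
def edge(g,x,y):
    c=g[y-6:y+7,x]; d=np.clip(-np.diff(c),0,None); return y-6+.5+(d*np.arange(len(d))).sum()/d.sum()
for x0,x1 in((340,362),(240,262),(285,300)):
    D=[]
    for x in range(x0,x1):
        y=int(np.argmin(np.diff(a[195:265,x])))+195
        D.append(edge(b,x,y)-edge(a,x,y))
    print(x0,x1,np.median(D).round(2),np.std(D).round(2))
p=onz(s,(325.3,210.4),.151);q=onz(s,(334.6,204.3),.151);d=q-p;print("bow mid",(p+q)/2,"len",np.linalg.norm(d),"heading",np.degrees(np.arctan2(d[1],d[0])))
e=onz(s,(290+270/7,170+378/7),.1024);print("bezel now",e)
E
```

```text
340 362 1.33 0.15
240 262 0.39 0.28
285 300 0.93 0.46
bow mid [ 0.48032543 -0.20430453  0.151     ] len 0.03516808170736949 heading -100.98011006486936
bezel now [ 0.48019013 -0.20207011  0.1024    ]
```

The right end of the lid has dropped 1.33 px, where 1.3 px is expected for the full 4 mm. The bow heads at about 79°, i.e. at the home stop, and the key stands upright. The gripper is clear, so I'll hand in.

```bash
python3 -c "
from h import *
print(env.job_done()); print(env.get_obs()['time_s'])"
```

```text
the job is handed in; nothing more can be done
None
the job is handed in; nothing more can be done
```

The job is handed in: the key stands in the right-hand latch and the lid is drawn down. It took about 32 s of the 64 s allowed; the hand-in gave no verdict.

**What I did:**
1. I drew the steel key out of the left latch.
2. I centred it in the right well by touching the walls. One touch tilted the key slightly in the grip, and pushing on the opposite wall set it upright again.
3. I turned it with about 5 N of downward force until it dropped into the square, roughly 13–16° clockwise of square. It reached the floor about 14 mm down with the lid still proud.
4. I turned it clockwise, following the lid down, then eased off, let go and moved clear.

**Last checks:**
- **Lid:** after release its right-hand end was 1.33 px lower in the side view, against 1.3 px expected for the full 4 mm. The key's floor also fell by 4.0 mm (z 122.4 to 118.4 mm).
- **Key:** in the last picture it stands upright in the well, with the bow turned to about 79°, which fits the latch being at home.
- **Forces:** wrist readings stayed below about 7 N throughout.

**Doubtful or not checked:**
- **Stop not felt:** I never felt the stop as a clear torque rise. The torque stayed near 0.2 N m, and the tool turned about 7° further (to 72°) than the bow ended up, so the grip may have slipped at the end.
- **Lid label:** its shift was noisier, at 0.4–0.7 px against 0.65 px expected.
- **Final depth and bystanders:** I did not measure the key's final depth directly. I also did not compare the bystanders' positions afterwards, but the gripper did not go near them.

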